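# Charge the sample mill's jars from the dosing cups

## Robot

A 6-joint arm with a two-finger parallel gripper is mounted at the origin on the work surface. World frame = base frame: x ahead of the robot, y to its left, z up, the work surface at z = 0. Lengths are in m, angles in rad, forces in N, time in s.
With the tool pointing down it reaches from about 0.3 to 0.775 m from the base axis. Payload 14.6 kg.
Tool frame: the origin (TCP) lies at the very end of the fingers, on their centre line; the grasp point (between the pads) lies 19 mm behind it; z points along the fingers, y is the line along which they close (so a half turn about z gives the same grasp; the last joint's range is limited). The gripper opens to 85 mm and grips with 20 to 120 N. Pads are 22 mm wide; open, the fingers measure 114 mm over their backs; the gripper's body (76 mm by 85 mm) begins 54 mm behind the grasp point. The pads swing forward as they close: fully open they stand 13 mm farther back than shut.
Start: joints at [-1.349, 0.3, 1.521, -0, 1.321, -0.067], TCP at [0.157, -0.527, 0.231] pointing down, gripper open.
Joint ranges: [-3.03, 3.03], [-0.79, 2.21], [0.23, 2.52], [-1.04, 4.18], [0, 3.07], [-2.55, 2.55]. Speed limits (rad/s): [2.22, 2.22, 2.57, 3.14, 3.14, 3.14].

## Interface

Orientations are given as a unit quaternion [x, y, z, w].
In Python, from plant import env gives the robot as it stands.
- The arm moves only by the shell command python3 -m crank 'ROWS'. ROWS is text: rows parted by semicolons, each of 7 numbers parted by spaces: the shift along the tool's x, y, z in units of 4 cm (1.0 is 4 cm), then the turn, a rotation vector about the tool's x, y, z in units of 6 degrees (1.0 is 6 degrees), then the opening, from 0 (shut) to 1 (fully open). In form: x y z wx wy wz hand; .... A call has 1 to 8 rows; each row shifts and turns the commanded pose from where the row before left it, along the tool's axes as they then stand; what a row does not reach is not made up. A row lasts 1/10 s, in which the tool goes at most 50 mm and 8.59 degrees, less where a joint would pass 70% of its speed; a pose out of reach is approached as far as the arm can. A call with a number of a shift or a turn outside -1 to 1 is refused whole. A call with a gripper value outside its range is refused whole. The fingers move at their own pace and stop on an object; the grip force is fixed at half the most. Time passes only in rows, so rows that do not move let the fingers close. It gives the time, the measured TCP pose, the force, the opening and the grip force at its end, in the units of the state.
- env.observe(): the state, without advancing time (a new reading comes with each control period).
- env.camera(name): name is "side" or "top"; returns a dict with "pixels" (480x640x3 uint8, red, green, blue), "z_map" (480x640 float32, m along the optical axis (not along the pixel's ray), 0 where there is no reading), "camera_matrix" (3x3 intrinsics, pixels), "k1" (the pictures are not rectified: a ray, as slopes to the right and down, at radius r is drawn at 1 + k1 r^2 times it, then the intrinsics apply), "view" (4x4, takes a point from world to camera coordinates). Camera axes: x right, y down, z forward; pixel columns grow to the right and rows downward; lengths in m; the calibration is good to about 2 mm. A picture is of the moment at which its call begins.
- env.job_done(): hands the job in; it is judged then, once.
The state is a dict: "time_s": time; "joint_positions": joint angles; "qd": joint speeds; "tau": joint torques, N m; "position": TCP position; "orientation": TCP orientation; "contact_force": force on the tool from outside, world axes, zero at the start; "moment": the same for the moment, N m; "opening": finger opening in m; "gripper_force": force on a finger pad.
Only numpy, scipy, OpenCV 4.12 (cv2) and the standard library are available. Lean on these libraries where they do the work, as an engineer would, in place of code of your own. Each camera call takes 0.05 s, during which the arm holds its last target. There are 200 camera calls.

## Task

Charge the grinding mill for the next samples: over the loading station, pour the cup of drums into the first jar, then turn the turntable clockwise one click and pour the cup of bars into the second jar, then one more click and pour the cup of cubes into the third jar. Every piece must end inside its jar, each emptied cup must stand upright on the black mat again, and the bottle, the box and the beaker are to be left alone.

Things in the scene. Friction and masses are not known exactly. Their poses are not given: they have to be found in the camera images.
- cup_drum: Cup with the drums. All three cups are alike: polished aluminium, open, round, flared: 62 mm across at the foot, 98 mm at the mouth, 55 mm high, sheet 3 mm. Origin: centre of the underside, z up. A round black grip bar, 16 mm thick, its axis 41 mm above the underside, runs level to the cup's own -y, from the wall to y = -117 mm.
- cup_bar: Cup with the bars; same shape as cup_drum. Grip its bar at about (0, -92, 41) mm in the cup's frame, fingers closing across the bar; the bar being round, the hand may lean about it. Empty 0.11 to 0.18 kg, contents up to 0.1 kg.
- cup_cube: Cup with the cubes; same shape as cup_drum. To pour any cup, turn it about the line of its grip bar (its y axis): the pieces slide out over the smooth wall at about 80 to 110 degrees of tilt, a little shake helps.
- drum1: Grinding piece: white short ceramic drum (round cylinder), 20 mm across and 20 mm long, 25 g, origin at its centre. Starts in cup_drum; there are 2 to 4 drums, the rest are absent.
- drum2: Grinding piece: white short ceramic drum (round cylinder), 20 mm across and 20 mm long, 25 g, origin at its centre. Starts in cup_drum; there are 2 to 4 drums, the rest are absent.
- drum3: Grinding piece: white short ceramic drum (round cylinder), 20 mm across and 20 mm long, 25 g, origin at its centre. Starts in cup_drum; there are 2 to 4 drums, the rest are absent.
- drum4: Grinding piece: white short ceramic drum (round cylinder), 20 mm across and 20 mm long, 25 g, origin at its centre. Starts in cup_drum; there are 2 to 4 drums, the rest are absent.
- bar1: Grinding piece: white square ceramic bar, 32 mm long (z) and 16 x 16 mm across, 25 g, origin at its centre. Starts in cup_bar; there are 2 to 4 bars, the rest are absent.
- bar2: Grinding piece: white square ceramic bar, 32 mm long (z) and 16 x 16 mm across, 25 g, origin at its centre. Starts in cup_bar; there are 2 to 4 bars, the rest are absent.
- bar3: Grinding piece: white square ceramic bar, 32 mm long (z) and 16 x 16 mm across, 25 g, origin at its centre. Starts in cup_bar; there are 2 to 4 bars, the rest are absent.
- bar4: Grinding piece: white square ceramic bar, 32 mm long (z) and 16 x 16 mm across, 25 g, origin at its centre. Starts in cup_bar; there are 2 to 4 bars, the rest are absent.
- cube1: Grinding piece: white ceramic cube, 18 mm on edge, 25 g, origin at its centre. Starts in cup_cube; there are 2 to 4 cubes, the rest are absent.
- cube2: Grinding piece: white ceramic cube, 18 mm on edge, 25 g, origin at its centre. Starts in cup_cube; there are 2 to 4 cubes, the rest are absent.
- cube3: Grinding piece: white ceramic cube, 18 mm on edge, 25 g, origin at its centre. Starts in cup_cube; there are 2 to 4 cubes, the rest are absent.
- cube4: Grinding piece: white ceramic cube, 18 mm on edge, 25 g, origin at its centre. Starts in cup_cube; there are 2 to 4 cubes, the rest are absent.
- jar1 (a point): Centre of the inner floor of the first jar (for the drums), at the loading station at the start. Round steel jar fixed on the mill's turntable, mouth 78 mm wide inside, rim 65 mm above this point. Jar centres lie 100 mm from the turntable's axis. Bench to this point 60 mm, to the rim 125 mm.
- jar2 (a point): Centre of the inner floor of the second jar (for the bars), 60 degrees on. Round steel jar fixed on the mill's turntable, mouth 78 mm wide inside, rim 65 mm above this point. Jar centres lie 100 mm from the turntable's axis. Bench to this point 60 mm, to the rim 125 mm.
- jar3 (a point): Centre of the inner floor of the third jar (for the cubes), 120 degrees on. Round steel jar fixed on the mill's turntable, mouth 78 mm wide inside, rim 65 mm above this point. Jar centres lie 100 mm from the turntable's axis. Bench to this point 60 mm, to the rim 125 mm.
- knob (a point): Centre of the black bar grip on the turntable's axis, fixed to the turntable: 76 mm long (x), 14 mm thick (y), 40 mm high, 157 mm above the bench. Grip it from above, fingers closing along this frame's y, and turn. Turntable 290 mm across, top 55 mm above the bench; a white control box 50 mm high adjoins its base away from the station.
- turret (a joint): Turntable angle, rad: 0 at the start, grows clockwise from above. Sprung detents at 0, 1.047, 2.094 bring the first, second, third jar to the loading station (where the first jar starts; a grey block with a black tick marks it). About 0.2 N m to leave a detent; let go within 20 degrees of one it clicks in. End stops just beyond.
- mat: Black rubber mat fixed on the bench, 310 mm (x) by 420 mm (y), 4 mm thick, origin at the centre of its underside. The cups stand on it at the start and belong on it at the end.
- wash_bottle: White bottle, 60 mm across, 100 mm high, a bystander; origin under its centre.
- slide_box: Clear lidded plastic box, 106 x 81 x 53 mm, a bystander; origin under its centre.
- beaker: Small glass beaker, 64 mm across, 85 mm high, a bystander; origin under its centre.

How it is judged:
On the way, in this order (a step that is already met when the one before it is completed fails the run):
1. the cup of drums, lifted, is tipped over the jar at the loading station (angle between cup_drum's own z axis and vertical above 0.8 rad and height (world z) of cup_drum above 0.1 m and horizontal distance between cup_drum and jar1 below 0.15 m), for 0.1 s.
2. all the drums lie in jar 1, which is at the loading station (value of joint turret between -0.12 and 0.12 rad and horizontal distance between each of drum1, drum2, drum3, drum4 and jar1 below 0.04 m and height (world z) of drum1 between 0.058 and 0.127 m and height (world z) of drum2 between 0.058 and 0.127 m and height (world z) of drum3 between 0.058 and 0.127 m and height (world z) of drum4 between 0.058 and 0.127 m), for 0.3 s.
3. the turntable is indexed so that jar 2 stands at the loading station, at rest in its detent (value of joint turret between 0.947 and 1.147 rad and velocity of joint turret between -0.1 and 0.1 rad/s), for 0.3 s.
4. the cup of bars, lifted, is tipped over the jar at the loading station (angle between cup_bar's own z axis and vertical above 0.8 rad and height (world z) of cup_bar above 0.1 m and horizontal distance between cup_bar and jar2 below 0.15 m), for 0.1 s.
5. all the bars lie in jar 2, which is at the loading station (value of joint turret between 0.927 and 1.167 rad and horizontal distance between each of bar1, bar2, bar3, bar4 and jar2 below 0.04 m and height (world z) of bar1 between 0.058 and 0.127 m and height (world z) of bar2 between 0.058 and 0.127 m and height (world z) of bar3 between 0.058 and 0.127 m and height (world z) of bar4 between 0.058 and 0.127 m), for 0.3 s.
6. the turntable is indexed so that jar 3 stands at the loading station, at rest in its detent (value of joint turret between 1.994 and 2.194 rad and velocity of joint turret between -0.1 and 0.1 rad/s), for 0.3 s.
7. the cup of cubes, lifted, is tipped over the jar at the loading station (angle between cup_cube's own z axis and vertical above 0.8 rad and height (world z) of cup_cube above 0.1 m and horizontal distance between cup_cube and jar3 below 0.15 m), for 0.1 s.
8. all the cubes lie in jar 3, which is at the loading station (value of joint turret between 1.974 and 2.214 rad and horizontal distance between each of cube1, cube2, cube3, cube4 and jar3 below 0.04 m and height (world z) of cube1 between 0.058 and 0.127 m and height (world z) of cube2 between 0.058 and 0.127 m and height (world z) of cube3 between 0.058 and 0.127 m and height (world z) of cube4 between 0.058 and 0.127 m), for 0.3 s.
At the end, for the whole second after the job is handed in: Drums lie in jar 1, bars in jar 2, cubes in jar 3 (within 40 mm of the jar axis, below the rim), at rest; turntable in its third detent (120 degrees, within 0.1 rad); each cup upright (within 7 degrees) with its centre over the mat, at rest (value of joint turret between 1.994 and 2.194 rad and horizontal distance between each of drum1, drum2, drum3, drum4 and jar1 below 0.04 m and height (world z) of drum1 between 0.058 and 0.127 m and linear speed of each of drum1, drum2, drum3, drum4, bar1, bar2, bar3, bar4, cube1, cube2, cube3, cube4 below 0.05 m/s and height (world z) of drum2 between 0.058 and 0.127 m and height (world z) of drum3 between 0.058 and 0.127 m and height (world z) of drum4 between 0.058 and 0.127 m and angle between each of cup_drum, cup_bar, cup_cube's own z axis and vertical below 0.12 rad and height (world z) of each of cup_drum, cup_bar, cup_cube below 0.015 m and linear speed of each of cup_drum, cup_bar, cup_cube below 0.03 m/s and x of cup_drum in the frame of mat between -0.155 and 0.155 m and y of cup_drum in the frame of mat between -0.21 and 0.21 m and horizontal distance between each of bar1, bar2, bar3, bar4 and jar2 below 0.04 m and height (world z) of bar1 between 0.058 and 0.127 m and height (world z) of bar2 between 0.058 and 0.127 m and height (world z) of bar3 between 0.058 and 0.127 m and height (world z) of bar4 between 0.058 and 0.127 m and x of cup_bar in the frame of mat between -0.155 and 0.155 m and y of cup_bar in the frame of mat between -0.21 and 0.21 m and horizontal distance between each of cube1, cube2, cube3, cube4 and jar3 below 0.04 m and height (world z) of cube1 between 0.058 and 0.127 m and height (world z) of cube2 between 0.058 and 0.127 m and height (world z) of cube3 between 0.058 and 0.127 m and height (world z) of cube4 between 0.058 and 0.127 m and x of cup_cube in the frame of mat between -0.155 and 0.155 m and y of cup_cube in the frame of mat between -0.21 and 0.21 m); the robot touches nothing.
It fails at once if the wash bottle is shifted by more than 3 cm (distance of wash_bottle from where it was at the start of the episode above 0.03 m).
It fails at once if the slide box is shifted by more than 3 cm (distance of slide_box from where it was at the start of the episode above 0.03 m).
It fails at once if the beaker is shifted by more than 3 cm (distance of beaker from where it was at the start of the episode above 0.03 m).
Of drum1, drum2, drum3, drum4 only 2 to 4 are there at a start; the rules pass over those that are not, and their reading is None.
Of bar1, bar2, bar3, bar4 only 2 to 4 are there at a start; the rules pass over those that are not, and their reading is None.
Of cube1, cube2, cube3, cube4 only 2 to 4 are there at a start; the rules pass over those that are not, and their reading is None.
At some moment in a run one of cup_drum, cup_bar, cup_cube may be knocked a few centimetres aside while the robot is not near it.
It also fails if it takes over 210 s, if anything falls off the work surface, if the arm or the gripper's body presses on something with over 40 N, if the wrist force passes 120 N, or if a joint passes its speed limit or range.

## Working session

There is one attempt and no reset: what is moved stays moved. The work goes in short steps, Python scripts to look and compute and a shell command to move; the robot and the scene stay as the last step left them, time stands still between calls to the robot, and variables do not carry over. Pictures are saved under pics/ and viewed, at most 14 in all, crops included, and the job is handed in when it is done.

```bash
ls; mkdir -p pics; python3 - <<'E'
from plant import env
import cv2,numpy as np
s=env.observe();print({k:np.round(v,3) for k,v in s.items()})
for n in("side","top"):
    c=env.camera(n);cv2.imwrite(f"pics/{n}0.png",c["pixels"][...,::-1]);print(n,c["camera_matrix"],c["k1"],c["view"])
    np.savez(f"{n}0.npz",**c)
E
```

```text
pics
{'time_s': np.float64(0.0), 'joint_positions': array([-1.349,  0.301,  1.522,  0.   ,  1.321, -0.067]), 'qd': array([ 0.001, -0.   ,  0.001,  0.002,  0.001,  0.   ]), 'tau': array([ 1.000e-03, -5.435e+01, -3.618e+01, -0.000e+00,  4.000e-03,
       -0.000e+00]), 'position': array([ 0.157, -0.527,  0.231]), 'orientation': array([ 0.99 ,  0.144, -0.   , -0.001]), 'contact_force': array([-0.332, -0.129,  0.545]), 'moment': array([-0.056, -0.042,  0.047]), 'gripper_force': np.float64(0.0), 'opening': np.float64(0.085)}
side [[440.01145526   0.         325.60229032]
 [  0.         440.01145526 245.02211041]
 [  0.           0.           1.        ]] -0.0465917231815606 [[-0.88827531 -0.45908566  0.01439901  0.50427779]
 [-0.34065719  0.63745484 -0.691089    0.23620171]
 [ 0.30809033 -0.61878242 -0.72262622  1.03858332]
 [ 0.          0.          0.          1.        ]]
top [[542.2712152    0.         325.69281633]
 [  0.         542.2712152  242.35496893]
 [  0.           0.           1.        ]] -0.03526981858052965 [[-0.00491889 -0.99945872  0.03252805  0.05422936]
 [-0.98073004 -0.00153146 -0.19536184  0.58442461]
 [ 0.1953059  -0.0328622  -0.98019165  1.16282453]
 [ 0.          0.          0.          1.        ]]
```

View pics/side0.png

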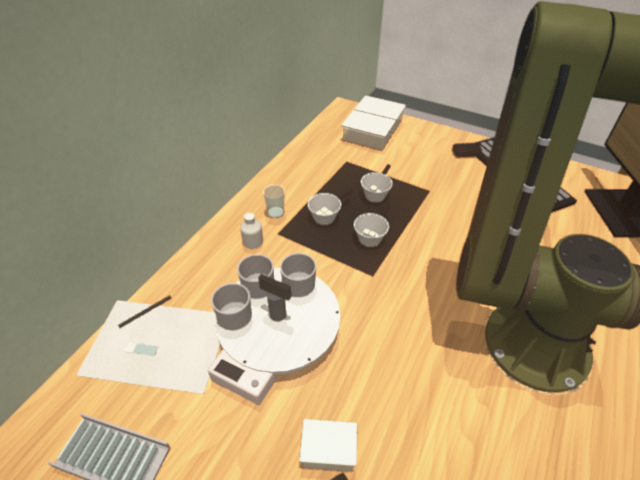

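View pics/top0.png

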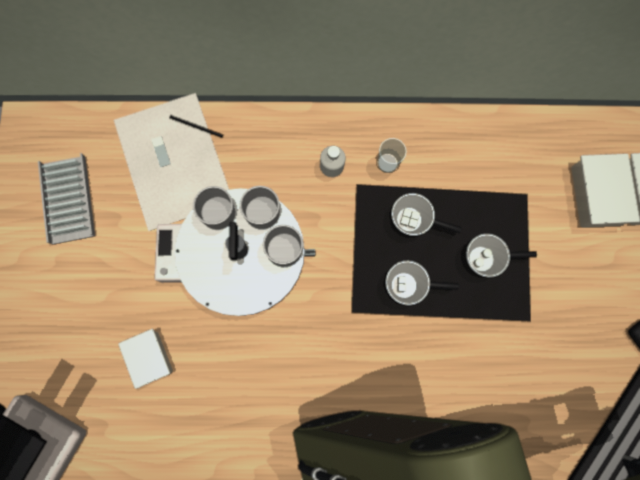

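The side view shows the turntable at about (280,320) with the jars near (232,307), (256,274) and (298,273). The cups stand on the black mat at (324,210), (376,187) and (371,231). In the top view the station block is at (310,253), jar 1 at (283,246), and the cups are at (413,217), (408,283) and (485,258), with handles pointing right (-y).

```bash
cat > h.py <<'E'
import numpy as np, cv2
def rays(c,uv):
    """undistorted slopes"""
    K=c["camera_matrix"];d=(np.asarray(uv,float)-K[:2,2])/[K[0,0],K[1,1]]
    r=np.linalg.norm(d,axis=-1,keepdims=True);ru=r.copy()
    for _ in range(10): ru=r/(1+float(c["k1"])*ru**2)
    return d*np.where(r>0,ru/np.maximum(r,1e-9),1)
def cloud(c):
    v,u=np.mgrid[:480,:640];s=rays(c,np.stack([u,v],-1));z=c["z_map"][...,None]
    p=np.concatenate([s*z,z],-1);V=c["view"];P=(p-V[:3,3])@V[:3,:3];P[c["z_map"]==0]=np.nan
    return P
def plane(c,uv,h):
    """ray onto plane z=h"""
    s=rays(c,uv);V=c["view"];d=np.concatenate([s,np.ones(s.shape[:-1]+(1,))],-1)@V[:3,:3];o=-V[:3,:3].T@V[:3,3]
    return o+d*((h-o[2])/d[...,2])[...,None]
def circ(p):
    A=np.c_[2*p,np.ones(len(p))];s=np.linalg.lstsq(A,(p**2).sum(1),rcond=None)[0];return s[:2],np.sqrt(s[2]+s[:2]@s[:2])
E
python3 - <<'E'
from h import *
C={n:dict(np.load(n+"0.npz")) for n in("top","side")}
for n,c in C.items():
    P=cloud(c);g=c["pixels"].max(-1)
    print(n)
    x,y,z=P[...,0],P[...,1],P[...,2]
    m=(x>.35)&(x<.75)&(y<-.02)&(y>-.45)&(z>.02)&(z<.09)
    k,l,st,_=cv2.connectedComponentsWithStats(m.astype(np.uint8))
    for i in range(1,k):
        if st[i,4]<80: continue
        a=l==i; q=P[a&(z>.047)]; top=np.nanpercentile(z[a],98)
        print("comp",st[i],"ztop",top.round(4))
        # rim = pixels in the top 6 mm
        q=P[a&(z>top-.006)][:,:2]
        ce,r=circ(q)
        for _ in range(4):
            e=np.linalg.norm(q-ce,axis=1)-r;q2=q[abs(e)<.006];ce,r=circ(q2)
        d=np.linalg.norm(P[...,:2]-ce,axis=-1)
        hb=a&(d>.062)&(d<.13)
        H=P[hb]; ang=np.arctan2(*(np.median(H[:,:2],0)-ce)[::-1]) if len(H) else np.nan
        print(" rim",ce.round(4),r.round(4),len(q2)," bar n",len(H),"med",np.median(H,0).round(4),"ztop",np.percentile(H[:,2],90).round(4) if len(H) else 0,"ang",np.degrees(ang).round(1))
    mm=(abs(z-.125)<.006)&(y>.02)&(x>.4)&(x<.8)
    k,l,st,_=cv2.connectedComponentsWithStats(mm.astype(np.uint8))
    for i in range(1,k):
        if st[i,4]<60: continue
        q=P[l==i]; ce,r=circ(q[:,:2]);print("jar?",st[i],ce.round(4),r.round(4),np.median(q[:,2]).round(4))
    kn=(z>.14)&(z<.18)&(y>.02)&(x>.4)&(x<.8)
    q=P[kn];print("knob",len(q),q.mean(0).round(4),np.percentile(q[:,2],95).round(4),cv2.minAreaRect((q[q[:,2]>.15][:,:2]*1000).astype(np.float32)))
    tt=(abs(z-.055)<.004)&(y>.02)&(x>.35)&(x<.8)&(g>150)
    q=P[tt][:,:2];print("table circle",cv2.minEnclosingCircle((q*1000).astype(np.float32)))
    b=(x>.6)&(z>.02)&(y<.15)&(y>-.2)&(x<.85)
    k,l,st,_=cv2.connectedComponentsWithStats(b.astype(np.uint8))
    for i in range(1,k):
        if st[i,4]>80: q=P[l==i];print("obst",st[i],q.mean(0).round(3),q.min(0).round(3),q.max(0).round(3))
c=C["top"]["pixels"]
cv2.imwrite("pics/crop1.png",cv2.resize(c[170:330,340:540,::-1],None,fx=4,fy=3.75,interpolation=cv2.INTER_CUBIC)[:600,:800])
E
```

```text
top
comp [392 194  70  41 948] ztop 0.0607
 rim [ 0.6506 -0.1455] 0.0466 202  bar n 162 med [ 0.6238 -0.2313  0.0498] ztop 0.0531 ang -107.3
comp [400 209  20  19 225] ztop 0.0293
 rim [ 0.6508 -0.1464] 0.0164 106  bar n 0 med [nan nan nan] ztop 0 ang nan
comp [467 234  70  43 958] ztop 0.0603
 rim [ 0.5557 -0.3136] 0.0465 220  bar n 158 med [ 0.5587 -0.4031  0.0503] ztop 0.0536 ang -88.1
comp [ 386  261   73   44 1033] ztop 0.0605
 rim [ 0.4935 -0.1281] 0.0467 223  bar n 173 med [ 0.4866 -0.2169  0.0501] ztop 0.0541 ang -94.4
comp [397 276   9  16 126] ztop 0.0416
 rim [ 0.4941 -0.12  ] 0.0112 69  bar n 0 med [nan nan nan] ztop 0 ang nan
jar? [193 186  40  39 248] [0.6527 0.2983] 0.0407 0.1233
jar? [239 186  40  39 254] [0.6535 0.1983] 0.0406 0.1235
jar? [262 225  41  39 249] [0.5676 0.1473] 0.0406 0.1237
knob 336 [0.5643 0.2459 0.1703] 0.1781 ((565.8160400390625, 247.58135986328125), (74.93790435791016, 15.04212760925293), 0.874241054058075)
table circle ((573.8707275390625, 281.17474365234375), 311.0587463378906)
obst [378 138  29  33 589] [ 0.797 -0.101  0.059] [ 0.761 -0.131  0.
[... 843 characters left out ...]
469] 0.0407 0.1236
jar? [237 255  37  28 211] [0.6543 0.1972] 0.0403 0.1241
jar? [211 282  39  34 284] [0.6532 0.2961] 0.0405 0.1244
knob 491 [0.5648 0.2491 0.1652] 0.1788 ((567.3206176757812, 246.088134765625), (75.1399154663086, 16.565296173095703), 0.11027584969997406)
table circle ((555.2672119140625, 259.98980712890625), 314.7209167480469)
obst [263 185  22  29 536] [ 0.791 -0.098  0.061] [ 0.761 -0.133  0.02 ] [ 0.825 -0.067  0.09 ]
obst [308 194  33  29 674] [ 0.654 -0.155  0.041] [ 0.601 -0.199  0.02 ] [ 0.699 -0.099  0.063]
obst [240 213  23  33 542] [0.775 0.047 0.062] [0.753 0.014 0.02 ] [0.81  0.067 0.104]
obst [282 254  11  24 155] [0.604 0.136 0.097] [0.6   0.119 0.058] [0.612 0.149 0.128]
  return _methods._mean(a, axis=axis, dtype=dtype,
  ret = um.true_divide(
```

View pics/crop1.png

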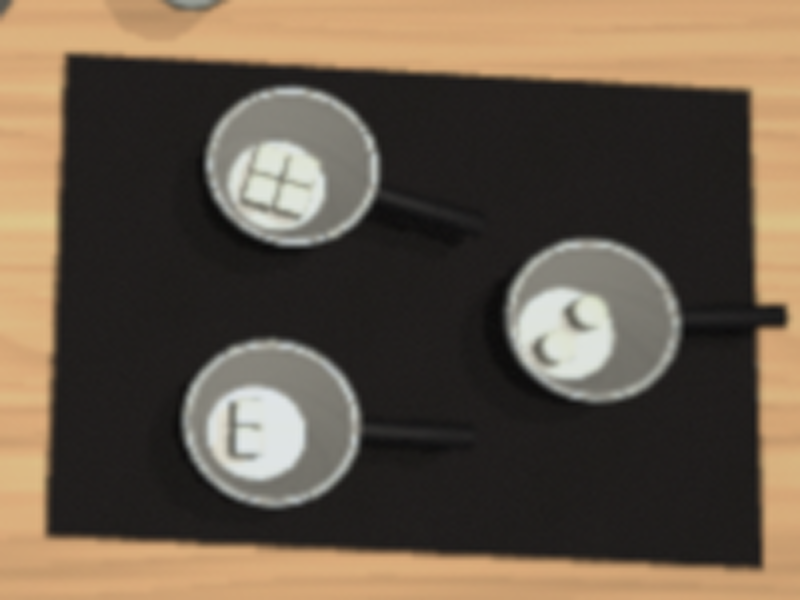

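The crop shows four cubes in the upper-left cup (285,180 in the crop), standing bars in the lower-left cup (255,430) and two drums in the right cup (565,335). Both views agree to about 2 mm on the rims at z≈0.059, the bar tops at 0.053 and the jar rims at 0.124. Next is a planning helper and an empty-hand test of the pour posture.

```bash
cat > go.py <<'E'
# usage: go.py gx gy gz handle_deg tilt_deg : shift (tool axes after the turn) and turn, in row units
import sys,numpy as np
from scipy.spatial.transform import Rotation as R
from plant import env
g=np.array(sys.argv[1:4],float);a,th=np.radians(np.array(sys.argv[4:6],float))
s=env.observe();p=np.array(s["position"]);r=R.from_quat(s["orientation"])
t=-np.array([np.cos(a),np.sin(a),0]);f=np.array([t[1],-t[0],0])
z=np.array([0,0,-np.cos(th)])+np.sin(th)*f
T=R.from_matrix(np.c_[t,np.cross(z,t),z]);P=g+.019*z
np.set_printoptions(suppress=True,precision=3)
print("t",round(s["time_s"],1),"pos",p,"q",np.array(s["joint_positions"]),"F",np.array(s["contact_force"]),"open",round(s["opening"],4))
print("grasp now",p-.019*r.as_matrix()[:,2])
print("turn",np.degrees((r.inv()*T).as_rotvec())/6)
print("shift now-axes",r.inv().apply(P-p)/.04,"| target-axes",T.inv().apply(P-p)/.04)
E
python3 go.py .596 .055 .3 -90 0; python3 go.py .557 -.406 .0455 -88.6 0
```

```text
t 0.1 pos [ 0.157 -0.527  0.231] q [-1.349  0.3    1.522  0.     1.321 -0.067] F [0.145 0.225 0.136] open 0.0857
grasp now [ 0.157 -0.527  0.25 ]
turn [ -0.008  -0.007 -12.242]
shift now-axes [ 14.674 -10.82   -1.243] | target-axes [14.55  10.985 -1.255]
t 0.1 pos [ 0.157 -0.527  0.231] q [-1.349  0.3    1.522  0.     1.321 -0.067] F [0.145 0.225 0.136] open 0.0857
grasp now [ 0.157 -0.527  0.25 ]
turn [ -0.008  -0.007 -12.475]
shift now-axes [10.457 -0.044  5.108] | target-axes [ 2.78  10.081  5.107]
```

```bash
python3 -m crank '0 0 -0.15 0 0 -1 1;0 0 -0.15 0 0 -1 1;0 0 -0.15 0 0 -1 1;0 0 -0.15 0 0 -1 1;0 0 -0.15 0 0 -1 1;0 0 -0.15 0 0 -1 1;0 0 -0.15 0 0 -1 1;0 0 -0.15 0 0 -1 1'
python3 -m crank '0 0 0 0 0 -1 1;0 0 0 0 0 -1 1;0 0 0 0 0 -1 1;0 0 0 0 0 -1 1;0 0 0 0 0 -0.24 1'
python3 -m crank '0.73 0.55 0 0 0 0 1;0.73 0.55 0 0 0 0 1;0.73 0.55 0 0 0 0 1;0.73 0.55 0 0 0 0 1;0.73 0.55 0 0 0 0 1;0.73 0.55 0 0 0 0 1;0.73 0.55 0 0 0 0 1;0.73 0.55 0 0 0 0 1'
python3 -m crank '0.73 0.55 0 0 0 0 1;0.73 0.55 0 0 0 0 1;0.73 0.55 0 0 0 0 1;0.73 0.55 0 0 0 0 1;0.73 0.55 0 0 0 0 1;0.73 0.55 0 0 0 0 1;0.73 0.55 0 0 0 0 1;0.73 0.55 0 0 0 0 1'
python3 -m crank '0.73 0.55 0 0 0 0 1;0.73 0.55 0 0 0 0 1;0.73 0.55 0 0 0 0 1;0.73 0.55 0 0 0 0 1;0 0 0 0 0 0 1'
python3 go.py .596 .055 .25 -90 0
python3 -m crank '0 0 0 -1 0 0 1;0 0 0 -1 0 0 1;0 0 0 -1 0 0 1;0 0 0 -1 0 0 1;0 0 0 -1 0 0 1;0 0 0 -1 0 0 1;0 0 0 -1 0 0 1;0 0 0 -1 0 0 1'
python3 -m crank '0 0 0 -1 0 0 1;0 0 0 -1 0 0 1;0 0 0 -1 0 0 1;0 0 0 -1 0 0 1;0 0 0 -1 0 0 1;0 0 0 -1 0 0 1;0 0 0 -1 0 0 1;0 0 0 0 0 0 1'
python3 go.py .596 .055 .187 -90 110
```

```text
time_s: 0.9
position: [0.1566, -0.5271, 0.2792]
orientation: [0.844, 0.536, 0.0, -0.0]
contact_force: [-0.1, 0.7, -0.3]
opening: 0.0853
gripper_force: 0.0
time_s: 1.4
position: [0.1566, -0.5271, 0.279]
orientation: [0.706, 0.708, 0.0, -0.0]
contact_force: [-0.3, -0.2, -0.4]
opening: 0.0856
gripper_force: 0.0
time_s: 2.2
position: [0.3333, -0.2923, 0.2793]
orientation: [0.708, 0.706, 0.0, 0.0]
contact_force: [0.8, -0.9, -0.0]
opening: 0.0853
gripper_force: 0.0
time_s: 3.0
position: [0.5094, -0.0587, 0.2792]
orientation: [0.708, 0.706, -0.0, -0.0]
contact_force: [0.5, -0.1, 0.5]
opening: 0.0855
gripper_force: 0.0
time_s: 3.5
position: [0.5979, 0.0597, 0.2781]
orientation: [0.707, 0.707, -0.0, -0.001]
contact_force: [-0.5, -1.1, -0.4]
opening: 0.0853
gripper_force: 0.0
t 3.5 pos [0.598 0.06  0.278] q [0.038 0.387 1.297 0.001 1.459 0.038] F [-0.481 -1.099 -0.407] open 0.0853
grasp now [0.598 0.06  0.297]
turn [-0.013 -0.005  0.006]
shift now-axes [-0.119 -0.047  1.177] | target-axes [-0.119 -0.048  1.177]
time_s: 4.3
position: [0.5962, 0.0562, 0.2797]
orientation: [0.646, 0.645, 0.289, 0.289]
contact_force: [0.6, 0.7, -0.5]
opening: 0.0856
gripper_force: 0.0
time_s: 5.1
position: [0.5908, 0.0302, 0.3835]
orientation: [0.576, 0.572, 0.41, 0.416]
contact_force: [0.1, 0.1, -0.7]
opening: 0.0853
gripper_force: 0.0
t 5.1 pos [0.591 0.03  0.384] q [-0.011 -0.125  2.019 -1.04   0.001  1.036] F [ 0.114  0.071 -0.732] open 0.0853
grasp now [0.573 0.03  0.39 ]
turn [-6.421  0.094  0.046]
shift now-axes [ 0.647 -4.32   2.048] | target-axes [ 0.62  -4.66  -1.084]
```

The radial tilt stops at q5 = 0, at about 71 degrees, so I need another posture. I'll untilt, log poses along the way, and fit the arm's kinematics so I can plan the pour.

```bash
cat > log.py <<'E'
import json
from plant import env
s=env.observe();open("fk.jsonl","a").write(json.dumps([list(map(float,s[k])) for k in("joint_positions","position","orientation")])+"\n")
E
python3 log.py
python3 -m crank '0 0 -0.5 1 0 0 1;0 0 -0.5 1 0 0 1;0 0 -0.5 1 0 0 1;0 0 -0.5 1 0 0 1;0 0 0 0 0 0 1' >/dev/null; python3 log.py
python3 -m crank '0 0 0 1 0 0 1;0 0 0 1 0 0 1;0 0 0 1 0 0 1;0 0 0 1 0 0 1;0 0 0 0 0 0 1' >/dev/null; python3 log.py
python3 -m crank '0 0 0 0 1 0 1;0 0 0 0 1 0 1;0 0 0 0 1 0 1;0 0 0 0 1 0 1;0 0 0 0 0 0 1' >/dev/null; python3 log.py
python3 -m crank '0 1 0.5 0 0 0 1;0 1 0.5 0 0 0 1;0 0 0 0 0 0 1' >/dev/null; python3 log.py
cat > kin.py <<'E'
import numpy as np,json
from scipy.optimize import least_squares
from scipy.spatial.transform import Rotation as R
LO=np.array([-3.03,-.79,.23,-1.04,0,-2.55]);HI=np.array([3.03,2.21,2.52,4.18,3.07,2.55])
E=lambda ax,a:R.from_euler(ax,a)
def fk(q,p):
    a1,d1,L2,e,L3,Lt=p
    A=E('z',q[0]);B=A*E('y',q[1]);C=B*E('y',q[2]);D=C*E('z',q[3])*E('y',q[4]);F=D*E('z',q[5]+np.pi/2)
    return A.apply([a1,0,d1])+B.apply([0,0,L2])+C.apply([e,0,L3])+D.apply([0,0,Lt]),F
def data():return [list(map(np.array,json.loads(l))) for l in open("fk.jsonl")]
def fit():
    d=data();f=lambda p:np.concatenate([fk(q,p)[0]-x for q,x,o in d])
    return least_squares(f,[0,.3,.4,0,.4,.2])
def target(g,a,th):
    a,th=np.radians([a,th]);t=-np.array([np.cos(a),np.sin(a),0]);f=np.array([t[1],-t[0],0])
    z=np.array([0,0,-np.cos(th)])+np.sin(th)*f
    return np.array(g)+.019*z,R.from_matrix(np.c_[t,np.cross(z,t),z])
def ik(g,a,th,q0,p):
    P,T=target(g,a,th)
    def f(q):
        x,F=fk(q,p);return np.r_[(x-P)*5,(T.inv()*F).as_rotvec()]
    r=least_squares(f,np.clip(q0,LO+1e-6,HI-1e-6),bounds=(LO,HI));return r.x,np.abs(r.fun).max()
E
python3 - <<'E'
from kin import *
open("fk.jsonl","a").write(json.dumps([[-1.349,.3,1.521,0,1.321,-.067],[.157,-.527,.231],[.99,.144,0,-.001]])+"\n"+json.dumps([[.038,.387,1.297,.001,1.459,.038],[.598,.06,.278],[.707,.707,0,-.001]])+"\n")
r=fit();print(r.x.round(4),abs(r.fun).max());np.save("p.npy",r.x)
for q,x,o in data(): print(q.round(3),x.round(3),np.degrees((fk(q,r.x)[1].inv()*R.from_quat(o)).magnitude()).round(2))
E
```

```text
[-0.0396  0.2101  0.467   0.0464  0.4716  0.275 ] 0.038862367017616785
[-1.100e-02 -1.250e-01  2.019e+00 -1.040e+00  1.000e-03  1.036e+00] [0.591 0.03  0.384] 0.0
[-0.003 -0.22   1.944 -0.203  0.381  0.202] [0.554 0.016 0.403] 0.0
[-0.011 -0.079  1.659 -0.078  0.94   0.084] [0.556 0.015 0.4  ] 0.0
[-0.252 -0.055  1.674  0.573  1.053 -0.484] [0.555 0.014 0.398] 0.0
[-0.183  0.148  1.424  0.524  1.057 -0.39 ] [0.646 0.026 0.415] 0.0
[-1.349  0.3    1.521  0.     1.321 -0.067] [ 0.157 -0.527  0.231] 0.09
[3.800e-02 3.870e-01 1.297e+00 1.000e-03 1.459e+00 3.800e-02] [0.598 0.06  0.278] 0.03
```

```bash
python3 - <<'E'
s=open("kin.py").read()
s=s.replace("a1,d1,L2,e,L3,Lt=p","a1,d1,L2,e,L3,Lt,ey,wx,wy,fx,fy=p").replace("C.apply([e,0,L3])+D.apply([0,0,Lt])","C.apply([e,ey,L3])+(C*E('z',q[3])).apply([fx,fy,0])+D.apply([wx,wy,Lt])").replace("[0,.3,.4,0,.4,.2]","[0,.3,.4,0,.4,.2,0,0,0,0,0]")
open("kin.py","w").write(s)
from kin import *
r=fit();print(r.x.round(4),abs(r.fun).max());np.save("p.npy",r.x)
E
```

```text
[-2.000e-04  2.212e-01  4.239e-01  4.060e-02  4.477e-01  2.447e-01
  3.670e-02 -1.000e-04 -4.669e-01  2.000e-04  4.669e-01] 0.00043279996902942375
```

```bash
cat > search.py <<'E'
from kin import *
p=np.load("p.npy");jar=np.array([.5677,.147])
Rz=R.from_euler('z',np.pi)
def ik2(P,T,q0):
    def f(q):
        x,F=fk(q,p);return np.r_[(x-P)*5,(T.inv()*F).as_rotvec()]
    r=least_squares(f,np.clip(q0,LO+1e-4,HI-1e-4),bounds=(LO,HI));return r.x,np.abs(r.fun).max()
if __name__=="__main__":
  for a in range(-180,180,20):
   for sg in(1,-1):
    for flip in(0,1):
     ar=np.radians(a);t=-np.array([np.cos(ar),np.sin(ar)]);f=np.array([t[1],-t[0]])
     g=np.r_[jar+sg*.028*f-.092*t,.195]
     best=None
     q=np.array([0.1,.4,1.3,0,1.4,0]);
     P,T=target(g,a,0);T=T*Rz if flip else T
     for q6 in(-1.5,0,1.5):
        q[5]=q6;x,e=ik2(P,T,q)
        if best is None or e<best[1]: best=(x,e)
     if best[1]>.01: continue
     q=best[0];q0=q;mx=0;reach=0
     for th in range(5,116,5):
        P,T=target(g,a,sg*th);T=T*Rz if flip else T
        x,e=ik2(P,T,q)
        if e>.01 or abs(x-q).max()>.6: break
        mx=max(mx,abs(x-q).max());q=x;reach=th
     if reach>=80:print(a,sg,flip,"reach",reach,"maxstep",mx.round(2),q0.round(2),"->",q.round(2),"hand dir",(-P+g).round(3)[:2],"g",g.round(3))
E
python3 search.py
```

```text
-180 -1 0 reach 115 maxstep 0.1 [0.28 0.26 1.71 0.   1.17 1.85] -> [-0.14  0.8   1.86  1.66  2.02  0.53] hand dir [ 0.    -0.017] g [0.476 0.175 0.195]
-180 -1 1 reach 100 maxstep 0.1 [ 0.28  0.26  1.71 -0.    1.17 -1.29] -> [-0.18  0.67  1.89  1.52  1.81 -2.55] hand dir [ 0.    -0.018] g [0.476 0.175 0.195]
-160 -1 0 reach 115 maxstep 0.09 [0.22 0.23 1.75 0.   1.17 1.44] -> [-0.16  0.87  1.67  1.41  2.21  0.66] hand dir [ 0.006 -0.016] g [0.472 0.142 0.195]
-160 -1 1 reach 115 maxstep 0.09 [ 0.22  0.23  1.75 -0.    1.17 -1.7 ] -> [-0.16  0.87  1.67  1.41  2.21 -2.48] hand dir [ 0.006 -0.016] g [0.472 0.142 0.195]
-140 -1 0 reach 115 maxstep 0.08 [0.15 0.23 1.75 0.   1.17 1.02] -> [-0.14  0.96  1.46  1.21  2.44  0.75] hand dir [ 0.011 -0.013] g [0.479 0.109 0.195]
-140 -1 1 reach 115 maxstep 0.08 [ 0.15  0.23  1.75 -0.    1.17 -2.12] -> [-0.14  0.96  1.46  1.21  2.44 -2.39] hand dir [ 0.011 -0.013] g [0.479 0.109 0.195]
-120 -1 0 reach 115 maxstep 0.08 [0.09 0.25 1.72 0.   1.17 0.61] -> [-0.09  1.06  1.25  1.02  2.67  0.77] hand dir [ 0.015 -0.009] g [0.497 0.081 0.195]
-100 -1 0 rea
[... 3090 characters left out ...]
58] -> [ 0.46  1.08  1.14 -0.99  2.67 -0.79] hand dir [0.011 0.013] g [0.479 0.185 0.195]
160 1 0 reach 95 maxstep 0.08 [0.24 0.23 1.74 0.   1.17 2.16] -> [ 0.53  0.9   1.34 -1.    2.29  2.42] hand dir [0.006 0.018] g [0.472 0.152 0.195]
160 1 1 reach 95 maxstep 0.08 [ 0.24  0.23  1.74 -0.    1.17 -0.98] -> [ 0.53  0.9   1.34 -1.    2.29 -0.72] hand dir [0.006 0.018] g [0.472 0.152 0.195]
160 -1 0 reach 115 maxstep 0.13 [0.33 0.31 1.64 0.   1.19 2.25] -> [-0.06  0.75  2.01  2.    1.87  0.38] hand dir [-0.006 -0.016] g [0.491 0.205 0.195]
160 -1 1 reach 85 maxstep 0.13 [ 0.33  0.31  1.64  0.    1.19 -0.9 ] -> [-0.1   0.45  2.07  1.72  1.36 -2.53] hand dir [-0.006 -0.018] g [0.491 0.205 0.195]
```

Tilting the other way, with the hand ending up on the +x side, is reachable. Gripping with a 30° lean lets the hand end only about 85° over, which keeps it clear of the bottle. I'll check that plan.

```bash
cat > chk.py <<'E'
from search import *
jar=np.array([.5677,.147])
for a in(-95,-105,-115,-125):
  ar=np.radians(a);t=-np.array([np.cos(ar),np.sin(ar)]);f=np.array([t[1],-t[0]])
  g=np.r_[jar-.028*f-.092*t,.19];q=np.array([0.1,.4,1.6,0,.7,0.1]);w=[];mx=0
  for th in range(35,-91,-5):
    P,T=target(g,a,th);x,e=ik2(P,T,q);mx=max(mx,abs(x-q).max() if th<35 else 0);q=x;w.append(e)
    if th in(35,-50,-80,-90):print(a,th,q.round(2),round(e,4),"wrist",(P-.245*T.as_matrix()[:,2]).round(3))
  print(" g",g.round(4),"maxerr",max(w),"maxstep",mx)
for nm,g,a in(("drum",(.557,-.406,.0455),-88.6),("bar",(.485,-.22,.0455),-94.9),("cube",(.6215,-.233,.0455),-108.2)):
  for z in(.0455,.2):
    P,T=target((g[0],g[1],z),a,30);print(nm,[v.round(3) for v in ik2(P,T,[np.arctan2(g[1],g[0]),.6,1.6,0,.7,0])])
E
python3 chk.py; python3 go.py .557 -.406 .2 -88.6 30
```

```text
-95 35 [ 0.08  0.11  2.01 -0.23  0.43  0.35] 0.0 wrist [0.403 0.069 0.375]
-95 -50 [0.01 0.77 1.14 0.08 2.1  0.1 ] 0.0 wrist [0.704 0.043 0.335]
-95 -80 [0.   1.01 0.97 0.16 2.55 0.15] 0.0 wrist [0.754 0.038 0.229]
-95 -90 [0.   1.07 0.95 0.2  2.68 0.18] 0.0 wrist [0.757 0.038 0.19 ]
 g [0.5318 0.0578 0.19  ] maxerr 1.0033350539284667e-08 maxstep 0.11305572363482308
-105 35 [ 0.16  0.1   2.02 -0.5   0.51  0.8 ] 0.0 wrist [0.392 0.099 0.375]
-105 -50 [-0.02  0.73  1.22  0.2   2.04  0.25] 0.0 wrist [0.684 0.021 0.335]
-105 -80 [-0.04  0.96  1.07  0.36  2.47  0.32] 0.0 wrist [0.732 0.008 0.229]
-105 -90 [-0.04  1.02  1.05  0.44  2.59  0.38] 0.0 wrist [0.735 0.007 0.19 ]
 g [0.5168 0.0654 0.19  ] maxerr 6.8179782930499755e-09 maxstep 0.1439173709969962
-115 35 [ 0.23  0.11  2.01 -0.65  0.63  1.13] 0.0 wrist [0.386 0.13  0.375]
-115 -50 [-0.05  0.68  1.31  0.32  1.98  0.38] 0.0 wrist [0.66  0.002 0.335]
-115 -80 [-0.08  0.9   1.18  0.52  2.38  0.46] 0.0 wrist [ 0.705 -0.019  0.229]
-115 -90 [-0.08  0.97  1.16  0.61  2.49  0.51] 0.0 wrist [ 0.708 -0.02   0.19 ]
 g [0.5034 0.0755 0.19  ] ma
[... 484 characters left out ...]
 1.528,  0.654,  0.651, -1.305]), np.float64(0.0)]
drum [array([-0.805,  0.491,  1.449,  0.493,  0.892, -1.083]), np.float64(0.0)]
bar [array([-0.6  ,  0.411,  2.031,  0.832,  0.339, -1.258]), np.float64(0.0)]
bar [array([-0.6  ,  0.12 ,  1.941,  0.415,  0.657, -0.79 ]), np.float64(0.0)]
cube [array([-0.434,  0.609,  1.689,  0.181,  0.328, -0.272]), np.float64(0.0)]
cube [array([-0.434,  0.381,  1.609,  0.098,  0.633, -0.18 ]), np.float64(0.0)]
t 6.9 pos [0.646 0.026 0.415] q [-0.183  0.148  1.424  0.524  1.057 -0.39 ] F [-0.499 -0.115 -0.392] open 0.0853
grasp now [0.635 0.02  0.429]
turn [ 1.058 -3.205 -0.47 ]
shift now-axes [-11.575  -4.473  -0.419] | target-axes [-10.755  -4.834   3.889]
```

```bash
python3 -m crank '0 0 0 0.265 -0.8 -0.118 0.4;0 0 0 0.265 -0.8 -0.118 0.4;0 0 0 0.265 -0.8 -0.118 0.4;0 0 0 0.265 -0.8 -0.118 0.4;0 0 0 0 0 0 0.4'
python3 -m crank '-0.9 -0.4 0.32 0 0 0 0.4;-0.9 -0.4 0.32 0 0 0 0.4;-0.9 -0.4 0.32 0 0 0 0.4;-0.9 -0.4 0.32 0 0 0 0.4;-0.9 -0.4 0.32 0 0 0 0.4;-0.9 -0.4 0.32 0 0 0 0.4;-0.9 -0.4 0.32 0 0 0 0.4;-0.9 -0.4 0.32 0 0 0 0.4'
python3 -m crank '-0.9 -0.4 0.32 0 0 0 0.4;-0.9 -0.4 0.32 0 0 0 0.4;-0.9 -0.4 0.32 0 0 0 0.4;-0.9 -0.4 0.32 0 0 0 0.4;0 0 0 0 0 0 0.4'
cat > cups.py <<'E'
# measure cups by both cameras: rim circle, handle direction, grip point
from h import *
from plant import env
for n in("top","side"):
    c=env.camera(n);P=cloud(c);x,y,z=np.moveaxis(P,-1,0)
    m=(x>.35)&(x<.74)&(y<-.02)&(y>-.47)&(z>.045)&(z<.068)
    k,l,st,_=cv2.connectedComponentsWithStats(m.astype(np.uint8),connectivity=8)
    for i in range(1,k):
        a=l==i;q=P[a&(z>.0535)][:,:2]
        if len(q)<40: continue
        ce,r=circ(q)
        for _ in range(4): ce,r=circ(q[abs(np.linalg.norm(q-ce,axis=1)-r)<.006])
        d=np.linalg.norm(P[...,:2]-ce,axis=-1);H=P[a&(d>.062)&(d<.13)]
        if len(H)<10: print(n,ce.round(4),r.round(4),"no bar");continue
        v=np.median(H[:,:2],0)-ce;an=np.arctan2(v[1],v[0]);print(n,ce.round(4),r.round(4),"ang",np.degrees(an).round(1),"grip",(ce+.092*np.array([np.cos(an),np.sin(an)])).round(4),"bar top",np.percentile(H[:,2],90).round(4))
E
python3 cups.py
python3 go.py .557 -.406 .10 -88.6 30
```

```text
time_s: 7.4
position: [0.6424, 0.0277, 0.4179]
orientation: [0.672, 0.692, 0.187, 0.182]
contact_force: [-0.1, -0.2, 0.2]
opening: 0.0342
gripper_force: 0.0
time_s: 8.2
position: [0.5907, -0.2645, 0.263]
orientation: [0.673, 0.692, 0.188, 0.181]
contact_force: [0.3, -0.2, -0.3]
opening: 0.0341
gripper_force: 0.0
time_s: 8.7
position: [0.5637, -0.4108, 0.183]
orientation: [0.675, 0.691, 0.187, 0.179]
contact_force: [-0.2, 0.6, 0.0]
opening: 0.0344
gripper_force: 0.0
top [ 0.6507 -0.1455] 0.0465 ang -107.6 grip [ 0.6228 -0.2332] bar top 0.0539
top [ 0.5556 -0.3135] 0.0464 ang -88.0 grip [ 0.5588 -0.4055] bar top 0.0536
top [ 0.4935 -0.1281] 0.0467 ang -94.4 grip [ 0.4864 -0.2198] bar top 0.0538
side [ 0.5546 -0.3143] 0.0467 ang -89.0 grip [ 0.5562 -0.4063] bar top 0.0542
side [ 0.6501 -0.1466] 0.0464 ang -109.2 grip [ 0.6198 -0.2335] bar top 0.0536
side [ 0.493  -0.1285] 0.0466 ang -95.1 grip [ 0.4848 -0.2201] bar top 0.054
t 8.8 pos [ 0.566 -0.408  0.186] q [-0.81   0.491  1.444  0.498  0.902 -1.088] F [0.612 0.591 0.168] open 0.0342
grasp now [ 0.556 -0.408  0.203]
turn [ 0.02  -0.038  0.003]
shift now-axes [ 0.045 -1.266  2.232] | target-axes [ 0.054 -1.261  2.235]
```

```bash
python3 go.py .527 -.406 .0975 -88.6 30 | tail -1
python3 -m crank '0.015 -0.6 0.42 0 0 0 0.4;0.015 -0.6 0.42 0 0 0 0.4;0.015 -0.6 0.42 0 0 0 0.4;0 0 0 0 0 0 0.4'
python3 go.py .557 -.406 .0455 -88.6 30
```

```text
shift now-axes [ 0.065 -1.946  1.91 ] | target-axes [ 0.072 -1.942  1.914]
time_s: 9.2
position: [0.5278, -0.4046, 0.1048]
orientation: [0.674, 0.692, 0.187, 0.178]
contact_force: [-0.3, 0.3, 1.2]
opening: 0.0345
gripper_force: 0.0
t 9.2 pos [ 0.528 -0.405  0.105] q [-0.854  0.534  1.589  0.596  0.766 -1.265] F [-0.308  0.255  1.237] open 0.0345
grasp now [ 0.518 -0.405  0.121]
turn [-0.007 -0.074  0.011]
shift now-axes [-0.069 -0.109  2.122] | target-axes [-0.052 -0.111  2.122]
```

```bash
python3 -m crank '-0.02 -0.03 0.5 0 0 0 0.4;-0.02 -0.03 0.5 0 0 0 0.4;-0.02 -0.03 0.5 0 0 0 0.4;0 -0.02 0.4 0 0 0 0.4;0 0 0.22 0 0 0 0.4;0 0 0 0 0 0 0.4'
python3 go.py .557 -.406 .0455 -88.6 30
python3 -m crank '0 0 0 0 0 0 0;0 0 0 0 0 0 0;0 0 0 0 0 0 0;0 0 0 0 0 0 0;0 0 0 0 0 0 0'
python3 go.py .557 -.406 .19 -88.6 30
```

```text
time_s: 9.8
position: [0.5691, -0.4068, 0.0324]
orientation: [0.672, 0.693, 0.188, 0.18]
contact_force: [0.1, -1.0, 0.9]
opening: 0.0341
gripper_force: 0.0
t 9.8 pos [ 0.569 -0.407  0.032] q [-0.805  0.699  1.518  0.653  0.663 -1.305] F [ 0.09  -0.964  0.862] open 0.0341
grasp now [ 0.56  -0.407  0.049]
turn [ 0.025 -0.055  0.041]
shift now-axes [ 0.027 -0.099  0.04 ] | target-axes [ 0.027 -0.099  0.04 ]
time_s: 10.3
position: [0.5685, -0.4078, 0.0326]
orientation: [0.673, 0.693, 0.188, 0.181]
contact_force: [1.3, -2.2, 3.0]
opening: 0.014
gripper_force: 58.6
t 10.3 pos [ 0.568 -0.408  0.033] q [-0.807  0.698  1.518  0.654  0.663 -1.306] F [ 1.277 -2.159  2.955] open 0.014
grasp now [ 0.559 -0.408  0.049]
turn [ 0.031 -0.043  0.034]
shift now-axes [ 0.059  1.73  -3.069] | target-axes [ 0.051  1.72  -3.075]
```

```bash
python3 -m crank '0 0.1 -0.2 0 0 0 0;0 0.22 -0.4 0 0 0 0;0 0.22 -0.4 0 0 0 0;0 0.25 -0.45 0 0 0 0;0 0.25 -0.45 0 0 0 0;0 0.25 -0.45 0 0 0 0;0 0.25 -0.45 0 0 0 0;0 0.25 -0.45 0 0 0 0'
python3 go.py .5168 .0654 .205 -105 30
```

```text
time_s: 11.1
position: [0.5647, -0.4078, 0.1828]
orientation: [0.673, 0.693, 0.187, 0.18]
contact_force: [0.3, 0.3, -2.0]
opening: 0.0138
gripper_force: 58.5
t 11.1 pos [ 0.565 -0.408  0.183] q [-0.811  0.493  1.449  0.501  0.897 -1.098] F [ 0.287  0.262 -1.978] open 0.0138
grasp now [ 0.555 -0.408  0.199]
turn [ 0.021 -1.414  2.403]
shift now-axes [11.792 -0.47  -0.41 ] | target-axes [11.117 -3.377 -2.114]
```

```bash
python3 - <<'E'
from plant import env
import cv2
c=env.camera("side")["pixels"];cv2.imwrite("pics/s2.png",cv2.resize(c[100:300,240:500,::-1],None,fx=3,fy=3))
E
```

```text
(no output)
```

View pics/s2.png

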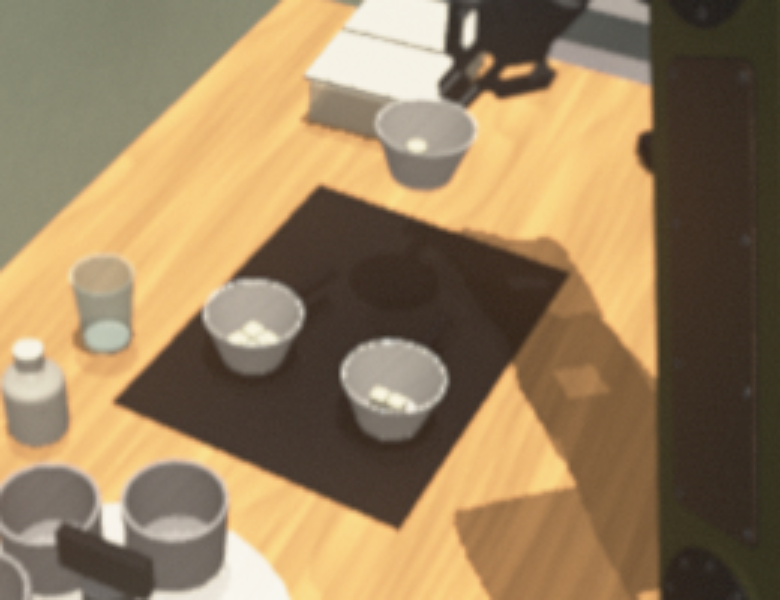

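The cup hangs level in the gripper (425,140 in the crop) with the drums inside. I'll carry it to the station.

```bash
python3 -m crank '0.3 0 -0.05 0 0 0 0;0.5 -0.02 -0.05 0 0 0 0;0.6 -0.03 -0.03 0 0 0 0;0.6 -0.03 -0.03 0 0 0 0;0.6 -0.03 -0.03 0 0 0 0;0.6 -0.03 -0.03 0 0 0 0;0.6 -0.03 -0.03 0 0 0 0;0.6 -0.03 -0.03 0 0 0 0'
python3 -m crank '0.6 -0.03 0 0 0 0 0;0.6 -0.03 0 0 0 0 0;0.6 -0.03 0 0 0 0 0;0.6 -0.03 0 0 0 0 0;0.6 -0.03 0 0 0 0 0;0.5 -0.02 0 0 0 0 0;0.3 0 0 0 0 0 0;0 0 0 0 0 0 0'
python3 go.py .5168 .0654 .205 -105 30
```

```text
time_s: 11.95
position: [0.5461, -0.2303, 0.1854]
orientation: [0.673, 0.693, 0.187, 0.179]
contact_force: [-0.1, 0.1, -1.4]
opening: 0.0138
gripper_force: 58.5
time_s: 12.75
position: [0.5356, -0.0786, 0.1827]
orientation: [0.672, 0.694, 0.187, 0.179]
contact_force: [-0.3, 0.4, -1.2]
opening: 0.0138
gripper_force: 58.5
t 12.8 pos [ 0.536 -0.079  0.183] q [-0.286  0.107  1.958  0.29   0.595 -0.519] F [-0.319  0.381 -1.161] open 0.0138
grasp now [ 0.526 -0.079  0.199]
turn [ 0.002 -1.437  2.416]
shift now-axes [ 3.546 -0.041 -0.177] | target-axes [ 3.356 -0.921 -0.7  ]
```

```bash
python3 -m crank '0 0 0 0 -0.36 0.604 0;0 0 0 0 -0.36 0.604 0;0 0 0 0 -0.36 0.604 0;0 0 0 0 -0.36 0.604 0;0 0 0 0 0 0 0'
python3 go.py .5168 .0654 .205 -105 30
python3 -m crank '0.42 -0.1 -0.1 0 0 0 0;0.42 -0.1 -0.1 0 0 0 0;0.42 -0.1 -0.1 0 0 0 0;0.42 -0.1 -0.1 0 0 0 0;0.42 -0.1 -0.1 0 0 0 0;0.42 -0.1 -0.1 0 0 0 0;0.42 -0.1 -0.1 0 0 0 0;0.42 -0.1 -0.1 0 0 0 0'
python3 go.py .5168 .0654 .205 -105 30
```

```text
time_s: 13.25
position: [0.5361, -0.0802, 0.1829]
orientation: [0.767, 0.587, 0.157, 0.206]
contact_force: [0.2, -0.5, -2.2]
opening: 0.014
gripper_force: 58.5
t 13.2 pos [ 0.536 -0.08   0.183] q [-0.202  0.105  1.96  -0.06   0.554  0.106] F [ 0.227 -0.522 -2.156] open 0.014
grasp now [ 0.527 -0.078  0.199]
turn [ 0.006  0.017 -0.023]
shift now-axes [ 3.388 -0.95  -0.713] | target-axes [ 3.392 -0.943 -0.707]
time_s: 14.05
position: [0.5289, 0.061, 0.1946]
orientation: [0.766, 0.588, 0.157, 0.206]
contact_force: [-0.6, -1.0, -2.0]
opening: 0.0139
gripper_force: 58.6
t 14.1 pos [0.529 0.061 0.195] q [ 0.135  0.089  1.946 -0.329  0.644  0.614] F [-0.647 -0.976 -1.966] open 0.0139
grasp now [0.52  0.063 0.211]
turn [-0.002  0.007  0.007]
shift now-axes [ 0.028 -0.147  0.09 ] | target-axes [ 0.027 -0.147  0.09 ]
```

```bash
python3 -m crank '0.03 -0.15 0.09 0 0 0 0;0 -0.05 0 1 0 0 0;0 -0.05 0 1 0 0 0;0 -0.05 0 1 0 0 0;0 -0.05 0 1 0 0 0;0 -0.05 0 1 0 0 0;0 -0.05 0 1 0 0 0;0 -0.05 0 1 0 0 0' >/dev/null
python3 -m crank '0 -0.05 0 1 0 0 0;0 -0.05 0 1 0 0 0;0 -0.05 0 1 0 0 0;0 0 0 0 0 0 0' |tail -5
python3 go.py .5168 .0654 .19 -105 -30
python3 - <<'E'
from plant import env
import cv2
c=env.camera("side")["pixels"];cv2.imwrite("pics/s3.png",cv2.resize(c[180:380,180:440,::-1],None,fx=3,fy=3))
E
```

```text
position: [0.5082, 0.0668, 0.1859]
orientation: [0.766, 0.587, -0.157, -0.208]
contact_force: [0.4, 0.7, -2.5]
opening: 0.0138
gripper_force: 58.6
t 15.2 pos [0.508 0.067 0.186] q [-0.004  0.541  1.369  0.134  1.742  0.248] F [ 0.39   0.687 -2.507] open 0.0138
grasp now [0.517 0.064 0.202]
turn [-0.03  -0.034 -0.005]
shift now-axes [0.021 0.137 0.278] | target-axes [0.022 0.136 0.278]
```

View pics/s3.png

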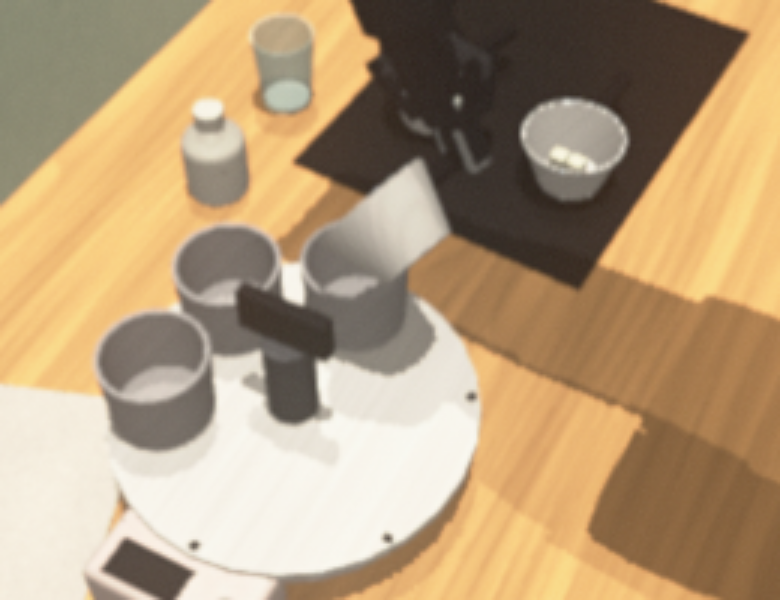

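The cup is tipped 60° over jar 1 (around (380,220) in the crop), with the lip above the jar mouth. I'll continue the tilt slowly.

```bash
python3 -m crank '0.02 0.13 0.28 0 0 0 0;0 -0.04 0 0.8 0 0 0;0 -0.04 0 0.8 0 0 0;0 -0.04 0 0.8 0 0 0;0 -0.04 0 0.8 0 0 0;0 -0.04 0 0.8 0 0 0;0 0 0 0 0 0 0;0 0 0 0 0 0 0' >/dev/null
python3 -m crank '0 -0.04 0 0.8 0 0 0;0 0 0 0 0 0 0;0 -0.04 0 0.8 0 0 0;0 0 0 0 0 0 0;0 -0.04 0 0.8 0 0 0;0 0 0 0 0 0 0;0 -0.04 0 0.8 0 0 0;0 0 0 0 0 0 0' |tail -5
python3 go.py .5168 .0654 .19 -105 -80
cat > see.py <<'E'
import sys,cv2,numpy as np
from plant import env
from h import *
ims=[]
for n,(a,b,c,d) in(("top",(160,300,150,350)),("side",(220,360,190,390))):
    k=env.camera(n);ims.append(cv2.resize(k["pixels"][a:b,c:d,::-1],None,fx=2.1,fy=2.1))
    # bright points in/near jars
    P=cloud(k);w=(k["pixels"].min(-1)>185);x,y,z=np.moveaxis(P,-1,0)
    for j in((.5677,.147),(.6539,.1975),(.479,.197),(.6527,.297),(.479,.297)):
        m=w&(np.hypot(x-j[0],y-j[1])<.037)&(z>.055)&(z<.13);print(n,j,m.sum(),P[m].mean(0).round(3) if m.sum()>5 else "")
cv2.imwrite(sys.argv[1],np.vstack(ims))
E
python3 see.py pics/p1.png
```

```text
position: [0.4981, 0.0712, 0.1854]
orientation: [0.638, 0.488, -0.362, -0.472]
contact_force: [0.4, -0.8, -1.8]
opening: 0.0139
gripper_force: 58.8
t 16.9 pos [0.498 0.071 0.185] q [-0.037  0.908  1.097  0.317  2.378  0.301] F [ 0.437 -0.85  -1.814] open 0.0139
grasp now [0.516 0.066 0.191]
turn [ 1.163 -0.023 -0.012]
shift now-axes [-0.019 -0.025 -0.03 ] | target-axes [-0.019 -0.029 -0.027]
top (0.5677, 0.147) 93 [0.587 0.139 0.074]
top (0.6539, 0.1975) 423 [0.656 0.205 0.059]
top (0.479, 0.197) 255 [0.475 0.198 0.057]
top (0.6527, 0.297) 394 [0.655 0.306 0.059]
top (0.479, 0.297) 268 [0.479 0.296 0.056]
side (0.5677, 0.147) 22 [0.59  0.146 0.076]
side (0.6539, 0.1975) 6 [0.667 0.194 0.071]
side (0.479, 0.197) 482 [0.478 0.198 0.057]
side (0.6527, 0.297) 46 [0.664 0.289 0.065]
side (0.479, 0.297) 522 [0.479 0.296 0.056]
```

View pics/p1.png

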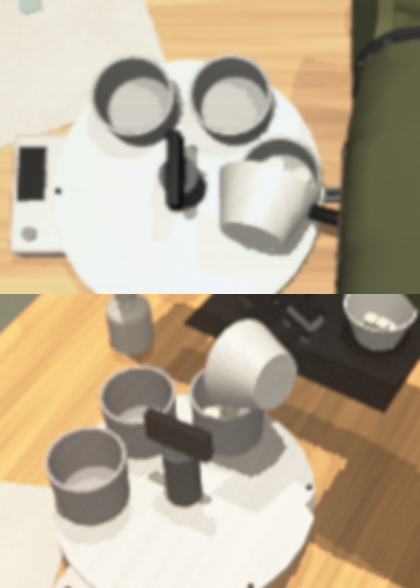

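Drums show in jar 1 at about (290,168) in the upper part. I'll tip further with a small shake, then tip back and check.

```bash
python3 -m crank '0 -0.04 0 0.8 0 0 0;0 0 0 -0.6 0 0 0;0 0 0 0.8 0 0 0;0 0 0 -0.5 0 0 0;0 0 0 0.8 0 0 0;0 0 0 0 0 0 0;0 0 0 0 0 0 0;0 0.05 0 -1 0 0 0' >/dev/null
python3 -m crank '0 0.05 0 -1 0 0 0;0 0.05 0 -1 0 0 0;0 0.05 0 -1 0 0 0;0 0.05 0 -1 0 0 0;0 0.05 0 -1 0 0 0;0 0.05 0 -1 0 0 0;0 0.05 0 -1 0 0 0;0 0.05 0 -1 0 0 0' >/dev/null
python3 -m crank '0 0.05 0 -1 0 0 0;0 0.05 0 -1 0 0 0;0 0.05 0 -1 0 0 0;0 0.05 0 -1 0 0 0;0 0.05 0 -1 0 0 0;0 0.05 0 -1 0 0 0;0 0.05 0 -1 0 0 0;0 0.05 0 -1 0 0 0' >/dev/null
python3 go.py .5168 .0654 .21 -105 30
python3 cups.py
```

```text
t 19.4 pos [0.522 0.065 0.173] q [ 0.117  0.148  1.894 -0.198  0.756  0.5  ] F [ 1.106  0.271 -1.845] open 0.0138
grasp now [0.516 0.067 0.191]
turn [-1.402 -0.008 -0.005]
shift now-axes [-0.023  0.277 -0.433] | target-axes [-0.023  0.338 -0.388]
top [ 0.6503 -0.1462] 0.047 ang -107.6 grip [ 0.6226 -0.234 ] bar top 0.0541
top [ 0.4934 -0.128 ] 0.0464 ang -93.6 grip [ 0.4877 -0.2198] bar top 0.0537
side [ 0.649  -0.1465] 0.0474 no bar
side [ 0.492 -0.129] 0.0459 ang -95.5 grip [ 0.4832 -0.2205] bar top 0.0538
```

```bash
python3 -m crank '0 0.2 -0.2 -0.7 0 0 0;0 0.2 -0.2 -0.7 0 0 0;-0.4 0 0 0 0 0 0;-0.7 0 0 0 0 0 0;-0.7 0 0 0 0 0 0;-0.7 0 0 0 0 0 0;-0.7 0 0 0 0 0 0;-0.4 0 0 0 0 0 0' 
python3 go.py .556 -.408 .2 -88.6 30
python3 see.py pics/p2.png
```

```text
time_s: 20.3
position: [0.4924, -0.0782, 0.1937]
orientation: [0.768, 0.588, 0.155, 0.202]
contact_force: [0.5, -0.4, -1.4]
opening: 0.014
gripper_force: 59.0
t 20.3 pos [ 0.492 -0.078  0.194] q [-0.22  -0.009  2.048 -0.04   0.588  0.071] F [ 0.458 -0.376 -1.391] open 0.014
grasp now [ 0.483 -0.076  0.21 ]
turn [-0.08   1.372 -2.391]
shift now-axes [-7.475  3.28   2.154] | target-axes [-8.28   1.28   1.033]
top (0.5677, 0.147) 441 [0.567 0.151 0.064]
top (0.6539, 0.1975) 86 [0.66 0.21 0.06]
top (0.479, 0.197) 263 [0.481 0.198 0.057]
top (0.6527, 0.297) 3 
top (0.479, 0.297) 293 [0.48  0.298 0.057]
side (0.5677, 0.147) 52 [0.584 0.135 0.078]
side (0.6539, 0.1975) 5 
side (0.479, 0.197) 518 [0.479 0.198 0.057]
side (0.6527, 0.297) 38 [0.667 0.288 0.061]
side (0.479, 0.297) 525 [0.479 0.297 0.056]
```

View pics/p2.png

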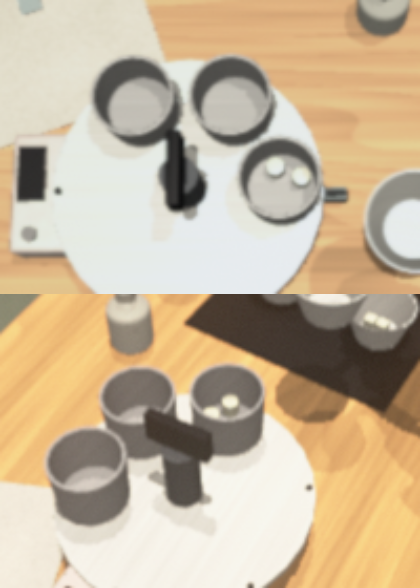

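Both drums are in jar 1 (at (275,166) and (300,176)) and the cup is empty. I'll put the cup back.

```bash
python3 -m crank '0 0 0 0 0.345 -0.6 0;0 0 0 0 0.345 -0.6 0;0 0 0 0 0.345 -0.6 0;0 0 0 0 0.345 -0.6 0;-0.6 0.1 0.08 0 0 0 0;-0.8 0.13 0.1 0 0 0 0;-0.8 0.13 0.1 0 0 0 0;-0.8 0.13 0.1 0 0 0 0' >/dev/null
python3 -m crank '-0.8 0.13 0.1 0 0 0 0;-0.8 0.13 0.1 0 0 0 0;-0.8 0.13 0.1 0 0 0 0;-0.8 0.13 0.1 0 0 0 0;-0.8 0.13 0.1 0 0 0 0;-0.8 0.13 0.1 0 0 0 0;-0.4 0.1 0.05 0 0 0 0;0 0 0 0 0 0 0'
python3 go.py .556 -.408 .07 -88.6 30
```

```text
time_s: 22.0
position: [0.5696, -0.4039, 0.1831]
orientation: [0.675, 0.692, 0.183, 0.177]
contact_force: [0.6, 0.4, -1.4]
opening: 0.0137
gripper_force: 59.0
t 22.0 pos [ 0.57  -0.404  0.183] q [-0.797  0.496  1.44   0.481  0.899 -1.067] F [ 0.608  0.379 -1.379] open 0.0137
grasp now [ 0.56  -0.404  0.2  ]
turn [-0.082 -0.021  0.002]
shift now-axes [-0.1   -1.687  2.768] | target-axes [-0.094 -1.711  2.754]
```

```bash
python3 -m crank '-0.02 -0.3 0.5 -0.08 0 0 0;-0.02 -0.3 0.5 0 0 0 0;-0.02 -0.3 0.5 0 0 0 0;-0.02 -0.3 0.5 0 0 0 0;-0.02 -0.3 0.5 0 0 0 0;0 -0.2 0.25 0 0 0 0;0 0 0 0 0 0 0' >/dev/null
python3 go.py .556 -.408 .0495 -88.6 30
```

```text
t 22.7 pos [ 0.565 -0.405  0.052] q [-0.807  0.66   1.526  0.623  0.689 -1.268] F [-0.424 -0.317 -1.156] open 0.0142
grasp now [ 0.555 -0.406  0.069]
turn [-0.019 -0.044  0.   ]
shift now-axes [-0.065 -0.224  0.432] | target-axes [-0.063 -0.224  0.432]
```

```bash
python3 -m crank '0 -0.1 0.2 0 0 0 0;0 -0.07 0.12 0 0 0 0;0 -0.04 0.08 0 0 0 0;0 -0.02 0.03 0 0 0 0;0 0 0 0 0 0 0' 
python3 go.py .556 -.408 .0495 -88.6 30
python3 -m crank '0 0 0 0 0 0 0.35;0 0 0 0 0 0 0.35;0 0 0 0 0 0 0.35;0 0 0 0 0 0 0.35;0 0 0 0 0 0 0.35'
python3 -m crank '0 0 -0.3 0 0 0 0.35;0 0 -0.5 0 0 0 0.35;0 0 -0.7 0 0 0 0.35;0 0.2 -0.7 0 0 0 0.35;0 0.3 -0.7 0 0 0 0.35;0 0.3 -0.7 0 0 0 0.35;0 0.3 -0.5 0 0 0 0.35;0 0 0 0 0 0 0.35' >/dev/null
python3 cups.py; python3 go.py .566 .247 .25 -90 0
```

```text
time_s: 23.2
position: [0.5655, -0.4065, 0.0346]
orientation: [0.674, 0.692, 0.186, 0.18]
contact_force: [-0.2, -1.1, -1.1]
opening: 0.014
gripper_force: 58.9
t 23.2 pos [ 0.566 -0.407  0.035] q [-0.807  0.689  1.527  0.648  0.662 -1.299] F [-0.225 -1.087 -1.07 ] open 0.014
grasp now [ 0.556 -0.407  0.051]
turn [-0.001 -0.02   0.003]
shift now-axes [-0.032 -0.021  0.033] | target-axes [-0.032 -0.021  0.033]
time_s: 23.7
position: [0.5656, -0.4065, 0.0347]
orientation: [0.674, 0.692, 0.186, 0.18]
contact_force: [-0.3, 0.1, -0.1]
opening: 0.0297
gripper_force: 0.0
top [ 0.6507 -0.1455] 0.0466 ang -108.0 grip [ 0.6222 -0.233 ] bar top 0.0536
top [ 0.5544 -0.3128] 0.0464 ang -87.6 grip [ 0.5583 -0.4047] bar top 0.0536
top [ 0.4935 -0.1281] 0.0467 ang -93.5 grip [ 0.4879 -0.22  ] bar top 0.0535
side [ 0.5533 -0.3136] 0.0469 ang -88.8 grip [ 0.5553 -0.4056] bar top 0.0547
side [ 0.6503 -0.1463] 0.0465 ang -108.8 grip [ 0.6206 -0.2334] bar top 0.0533
side [ 0.4929 -0.1286] 0.0466 ang -94.9 grip [ 0.485  -0.2203] bar top 0.0543
t 24.6 pos [ 0.521 -0.408  0.199] q [-0.864  0.41   1.529  0.511  0.921 -1.145] F [ 0.633 -0.913 -0.885] open 0.0302
grasp now [ 0.512 -0.408  0.216]
turn [ 5.002 -0.073  0.237]
shift now-axes [16.337  1.721  0.091] | target-axes [16.371  1.116 -0.797]
```

The drum cup is back on the mat and upright. Next is the knob.

```bash
python3 -m crank '0 0.3 -0.3 -1 0 0 0.6;0 0.3 -0.3 -1 0 0 0.6;0 0.3 -0.3 -1 0 0 0.6;0 0.3 0 -1 0 0 0.6;0 0 0 -1 0 0 0.6' | tail -5
python3 go.py .566 .247 .25 0 0
```

```text
position: [0.5378, -0.4078, 0.2583]
orientation: [0.604, 0.619, 0.359, 0.35]
contact_force: [0.8, 0.5, -0.6]
opening: 0.0516
gripper_force: 0.0
t 25.1 pos [ 0.538 -0.408  0.258] q [-0.973  0.348  1.695  1.268  0.87  -1.776] F [ 0.755  0.498 -0.619] open 0.0516
grasp now [ 0.521 -0.408  0.268]
turn [  7.893   7.697 -13.27 ]
shift now-axes [16.347 -0.047  1.303] | target-axes [-0.706 16.37   0.682]
```

```bash
python3 -m crank '0 0 0 1 0 0 0.6;0 0 0 1 0 0 0.6;0 0 0 1 0 0 0.6;0 0 0 1 0 0 0.6;0 0 0 1 0 0 0.6;0 0 0 1 0 0 0.6;0 0 0 1 0 0 0.6;0 0 0 1 0 0 0.6' >/dev/null
python3 -m crank '0 0 0 1 0 0 0.6;0 0 0 1 0 0 0.6;0.6 0 0 0 0 0 0.6;0.9 0 0 0 0 0 0.6;0.9 0 0 0 0 0 0.6;0.9 0 0 0 0 0 0.6;0.9 0 0 0 0 0 0.6;0.9 0 0 0 0 0 0.6' >/dev/null
python3 -m crank '0.9 0 0 0 0 0 0.6;0.9 0 0 0 0 0 0.6;0.9 0 0 0 0 0 0.6;0.9 0 0 0 0 0 0.6;0.9 0 0 0 0 0 0.6;0.9 0 0 0 0 0 0.6;0.9 0 0 0 0 0 0.6;0.9 0 0 0 0 0 0.6' |tail -5
python3 go.py .566 .247 .25 0 0
```

```text
position: [0.5243, 0.0857, 0.2573]
orientation: [0.698, 0.716, -0.0, -0.001]
contact_force: [-0.0, 0.7, -0.4]
opening: 0.0517
gripper_force: 0.0
t 27.5 pos [0.524 0.086 0.257] q [0.092 0.24  1.536 0.002 1.368 0.066] F [-0.019  0.721 -0.397] open 0.0517
grasp now [0.524 0.086 0.276]
turn [ -0.005  -0.03  -14.752]
shift now-axes [4.004 1.149 0.66 ] | target-axes [-1.043  4.033  0.656]
```

```bash
python3 -m crank '0 0 0 0 0 -1 0.6;0 0 0 0 0 -1 0.6;0 0 0 0 0 -1 0.6;0 0 0 0 0 -1 0.6;0 0 0 0 0 -1 0.6;0 0 0 0 0 -1 0.6;0 0 0 0 0 -1 0.6;0 0 0 0 0 -1 0.6' >/dev/null
python3 -m crank '0 0 0 0 0 -1 0.6;0 0 0 0 0 -1 0.6;0 0 0 0 0 -1 0.6;0 0 0 0 0 -1 0.6;0 0 0 0 0 -1 0.6;0 0 0 0 0 -1 0.6;0 0 0 0 0 -0.75 0.6;-0.2 0.8 0 0 0 0 0.6' >/dev/null
python3 -m crank '-0.2 0.8 0 0 0 0 0.6;-0.2 0.8 0 0 0 0 0.6;-0.2 0.8 0 0 0 0 0.6;-0.2 0.8 0 0 0 0 0.6;0 0 0 0 0 0 0.6' |tail -5
python3 go.py .566 .247 .16 0 0
```

```text
position: [0.5647, 0.2472, 0.2566]
orientation: [-0.001, 1.0, 0.001, -0.002]
contact_force: [-0.1, -0.9, -0.4]
opening: 0.0512
gripper_force: 0.0
t 29.6 pos [0.565 0.247 0.257] q [ 0.352  0.435  1.279  0.002  1.43  -1.222] F [-0.119 -0.918 -0.371] open 0.0512
grasp now [0.565 0.247 0.276]
turn [ 0.012 -0.029  0.026]
shift now-axes [-0.042 -0.008  2.89 ] | target-axes [-0.034 -0.005  2.89 ]
```

```bash
python3 -m crank '-0.04 0 0.5 0 0 0 0.6;0 0 0.5 0 0 0 0.6;0 0 0.5 0 0 0 0.6;0 0 0.5 0 0 0 0.6;0 0 0.5 0 0 0 0.6;0 0 0.39 0 0 0 0.6;0 0 0 0 0 0 0.6' |tail -5
python3 -m crank '0 0 0 0 0 0 0;0 0 0 0 0 0 0;0 0 0 0 0 0 0;0 0 0 0 0 0 0;0 0 0 0 0 0 0' |tail -5
python3 -m crank '0 0 0 0 0 0.5 0;0 0 0 0 0 0.5 0;0 0 0 0 0 0.5 0;0 0 0 0 0 0.5 0;0 0 0 0 0 0.8 0;0 0 0 0 0 0.8 0;0 0 0 0 0 0.8 0;0 0 0 0 0 0.8 0' |tail -5
```

```text
position: [0.5653, 0.2434, 0.14]
orientation: [0.0, 1.0, -0.0, -0.003]
contact_force: [-0.9, 0.6, 0.1]
opening: 0.051
gripper_force: 0.0
position: [0.567, 0.2457, 0.1443]
orientation: [-0.0, 1.0, 0.002, 0.001]
contact_force: [1.7, 9.0, 0.6]
opening: 0.0135
gripper_force: 60.3
position: [0.5671, 0.2464, 0.1443]
orientation: [0.27, 0.963, 0.003, 0.001]
contact_force: [5.4, 16.5, -1.3]
opening: 0.0131
gripper_force: 60.0
```

```bash
python3 -m crank '0 0 0 0 0 0.8 0;0 0 0 0 0 0.8 0;0 0 0 0 0 0.8 0;0 0 0 0 0 0.8 0;0 0 0 0 0 0.6 0;0 0 0 0 0 0.6 0;0 0 0 0 0 0.4 0;0 0 0 0 0 0 0' |tail -5
python3 go.py .566 .247 .16 -60 0
cat > jars.py <<'E'
from h import *
from plant import env
P=cloud(c:=env.camera("top"));x,y,z=np.moveaxis(P,-1,0)
m=(abs(z-.125)<.006)&(np.hypot(x-.566,y-.247)>.05)&(np.hypot(x-.566,y-.247)<.16)
k,l,st,_=cv2.connectedComponentsWithStats(m.astype(np.uint8))
for i in range(1,k):
    if st[i,4]>60: ce,r=circ(P[l==i][:,:2]);print("jar",ce.round(4),r.round(4),"bearing cw from -y",np.degrees(np.arctan2(-(ce[0]-.566),-(ce[1]-.247))).round(1))
w=c["pixels"].min(-1)>200
E
python3 jars.py
```

```text
position: [0.5675, 0.2469, 0.1444]
orientation: [0.5, 0.866, 0.004, 0.0]
contact_force: [10.8, 19.6, -3.5]
opening: 0.013
gripper_force: 59.7
t 32.4 pos [0.568 0.247 0.144] q [ 0.349  0.527  1.411  0.004  1.198 -0.175] F [10.761 19.6   -3.489] open 0.013
grasp now [0.567 0.247 0.163]
turn [ 0.063 -0.029 -0.007]
shift now-axes [ 0.022 -0.033  0.084] | target-axes [ 0.022 -0.032  0.084]
jar [0.6533 0.1977] 0.0407 bearing cw from -y -60.5
jar [0.5671 0.1472] 0.0406 bearing cw from -y -0.6
```

```bash
python3 -m crank '0 0 0 0 0 0 0.5;0 0 0 0 0 0 0.5;0 0 0 0 0 0 0.5;0 0 0 0 0 0 0.5;0 0 -0.5 0 0 0 0.5;0 0 -0.7 0 0 0 0.5;0 0 -0.8 0 0 0 0.5;0 0 -0.8 0 0 0 0.5' |tail -5
python3 jars.py; python3 cups.py; python3 go.py .485 -.22 .2 -94.7 30
```

```text
position: [0.5665, 0.244, 0.2564]
orientation: [0.5, 0.866, 0.001, -0.001]
contact_force: [-0.2, -0.1, 1.1]
opening: 0.043
gripper_force: 0.0
jar [0.6533 0.1979] 0.0408 bearing cw from -y -60.6
jar [0.567  0.1472] 0.0406 bearing cw from -y -0.6
top [ 0.6507 -0.1455] 0.0466 ang -107.3 grip [ 0.6234 -0.2333] bar top 0.0532
top [ 0.5544 -0.3129] 0.0464 ang -88.3 grip [ 0.5572 -0.4048] bar top 0.0534
top [ 0.4934 -0.128 ] 0.0466 ang -93.9 grip [ 0.4871 -0.2198] bar top 0.0531
side [ 0.5527 -0.313 ] 0.046 no bar
side [ 0.6499 -0.1466] 0.0467 ang -108.3 grip [ 0.621  -0.2339] bar top 0.0541
side [ 0.4928 -0.1283] 0.0467 ang -95.3 grip [ 0.4842 -0.2199] bar top 0.0544
t 33.4 pos [0.567 0.244 0.257] q [ 0.347  0.434  1.28   0.002  1.424 -0.176] F [ 0.188  0.057 -1.105] open 0.0428
grasp now [0.567 0.244 0.276]
turn [-4.806 -1.532  5.637]
shift now-axes [-9.167 -7.391  1.802] | target-axes [-11.738  -1.665   1.167]
```

```bash
python3 -m crank '0 0 0 -0.6 -0.19 0.705 0.4;0 0 0 -0.6 -0.19 0.705 0.4;0 0 0 -0.6 -0.19 0.705 0.4;0 0 0 -0.6 -0.19 0.705 0.4;0 0 0 -0.6 -0.19 0.705 0.4;0 0 0 -0.6 -0.19 0.705 0.4;0 0 0 -0.6 -0.19 0.705 0.4;0 0 0 -0.6 -0.19 0.705 0.4' |tail -5
python3 go.py .446 -.217 .116 -94.7 30
```

```text
position: [0.5662, 0.244, 0.2539]
orientation: [0.712, 0.654, 0.174, 0.189]
contact_force: [0.6, -0.2, -0.6]
opening: 0.034
gripper_force: 0.0
t 34.2 pos [0.566 0.244 0.254] q [ 0.448  0.225  1.639 -0.343  0.849  0.704] F [ 0.599 -0.226 -0.633] open 0.034
grasp now [0.557 0.245 0.27 ]
turn [-0.032  0.011 -0.02 ]
shift now-axes [-11.738  -3.468   2.46 ] | target-axes [-11.733  -3.501   2.435]
```

```bash
python3 -m crank '-0.6 -0.25 0 0 0 0 0.4;-0.85 -0.25 0 0 0 0 0.4;-0.85 -0.25 0 0 0 0 0.4;-0.85 -0.25 0.1 0 0 0 0.4;-0.85 -0.25 0.1 0 0 0 0.4;-0.85 -0.25 0.1 0 0 0 0.4;-0.85 -0.25 0.2 0 0 0 0.4;-0.85 -0.25 0.2 0 0 0 0.4' |tail -5
python3 -m crank '-0.85 -0.25 0.2 0 0 0 0.4;-0.85 -0.25 0.3 0 0 0 0.4;-0.85 -0.25 0.3 0 0 0 0.4;-0.85 -0.25 0.3 0 0 0 0.4;-0.85 -0.25 0.3 0 0 0 0.4;-0.8 -0.2 0.3 0 0 0 0.4;0 0 0 0 0 0 0.4' |tail -5
python3 go.py .4858 -.22 .047 -94.7 30
```

```text
position: [0.4888, -0.0136, 0.19]
orientation: [0.711, 0.655, 0.173, 0.189]
contact_force: [0.1, -0.5, 0.5]
opening: 0.0342
gripper_force: 0.0
position: [0.4551, -0.2146, 0.1009]
orientation: [0.712, 0.654, 0.173, 0.188]
contact_force: [-0.3, 1.3, 0.2]
opening: 0.0346
gripper_force: 0.0
t 35.7 pos [ 0.455 -0.215  0.101] q [-0.642  0.188  2.097  0.598  0.482 -1.038] F [-0.337  1.347  0.237] open 0.0346
grasp now [ 0.446 -0.214  0.117]
turn [-0.075  0.01  -0.035]
shift now-axes [-0.069  0.014  2.031] | target-axes [-0.071 -0.002  2.031]
```

```bash
python3 -m crank '-0.03 0 0.5 0 0 0 0.4;-0.04 0 0.5 0 0 0 0.4;0 0 0.5 0 0 0 0.4;0 0 0.4 0 0 0 0.4;0 0 0.13 0 0 0 0.4;0 0 0 0 0 0 0.4' |tail -5
python3 go.py .4858 -.22 .047 -94.7 30
python3 -m crank '0 0 0 0 0 0 0;0 0 0 0 0 0 0;0 0 0 0 0 0 0;0 0 0 0 0 0 0;0 0 0 0 0 0 0' | tail -5
python3 go.py .4858 -.22 .2 -94.7 30
python3 -m crank '0 0.1 -0.2 0 0 0 0;0 0.22 -0.4 0 0 0 0;0 0.22 -0.4 0 0 0 0;0 0.25 -0.45 0 0 0 0;0 0.25 -0.45 0 0 0 0;0 0.25 -0.45 0 0 0 0;0 0.25 -0.45 0 0 0 0;0 0.25 -0.45 0 0 0 0'|tail -5
python3 go.py .5168 .0654 .205 -105 30
```

```text
position: [0.4963, -0.2177, 0.0324]
orientation: [0.711, 0.655, 0.174, 0.188]
contact_force: [0.2, 0.5, -0.0]
opening: 0.034
gripper_force: 0.0
t 36.3 pos [ 0.496 -0.218  0.032] q [-0.591  0.405  2.027  0.791  0.347 -1.212] F [ 0.217  0.46  -0.022] open 0.034
grasp now [ 0.487 -0.217  0.049]
turn [-0.058 -0.005  0.004]
shift now-axes [-0.078 -0.04   0.03 ] | target-axes [-0.078 -0.04   0.03 ]
position: [0.4967, -0.2187, 0.0334]
orientation: [0.711, 0.655, 0.174, 0.189]
contact_force: [-0.2, -1.6, 1.0]
opening: 0.0138
gripper_force: 58.4
t 36.8 pos [ 0.497 -0.219  0.033] q [-0.592  0.404  2.026  0.791  0.347 -1.213] F [-0.153 -1.619  1.037] open 0.0138
grasp now [ 0.487 -0.218  0.05 ]
turn [-0.038  0.008  0.004]
shift now-axes [-0.059  1.836 -3.274] | target-axes [-0.055  1.849 -3.267]
position: [0.494, -0.2181, 0.1821]
orientation: [0.711, 0.655, 0.173, 0.189]
contact_force: [0.4, 0.0, -2.2]
opening: 0.0136
gripper_force: 58.6
t 37.6 pos [ 0.494 -0.218  0.182] q [-0.594  0.12   1.944  0.408  0.658 -0.784] F [ 0.444  0.024 -2.186] open 0.0136
grasp now [ 0.485 -0.217  0.199]
turn [-0.049 -0.85   1.492]
shift now-axes [ 7.068  0.275 -0.034] | target-axes [ 6.993 -0.825 -0.663]
```

```bash
python3 -m crank '0 0 0 0 -0.28 0.5 0;0 0 0 0 -0.28 0.5 0;0 0 0 0 -0.28 0.5 0;0.3 -0.03 -0.02 0 0 0 0;0.5 -0.06 -0.05 0 0 0 0;0.6 -0.07 -0.05 0 0 0 0;0.6 -0.07 -0.06 0 0 0 0;0.6 -0.07 -0.06 0 0 0 0' | tail -5
python3 -m crank '0.6 -0.07 -0.06 0 0 0 0;0.6 -0.07 -0.06 0 0 0 0;0.6 -0.07 -0.06 0 0 0 0;0.6 -0.07 -0.06 0 0 0 0;0.6 -0.07 -0.06 0 0 0 0;0.6 -0.06 -0.06 0 0 0 0;0.5 -0.06 -0.05 0 0 0 0;0.3 -0.04 -0.03 0 0 0 0' | tail -5
python3 go.py .5168 .0654 .205 -105 30
```

```text
position: [0.5063, -0.1129, 0.1837]
orientation: [0.767, 0.588, 0.156, 0.203]
contact_force: [0.3, -0.6, -2.0]
opening: 0.0137
gripper_force: 58.6
position: [0.5264, 0.0643, 0.1891]
orientation: [0.767, 0.589, 0.156, 0.203]
contact_force: [1.3, -0.3, -2.3]
opening: 0.0134
gripper_force: 58.5
t 39.2 pos [0.526 0.064 0.189] q [ 0.142  0.094  1.954 -0.332  0.637  0.625] F [ 1.345 -0.316 -2.336] open 0.0134
grasp now [0.517 0.067 0.206]
turn [-0.048 -0.009  0.003]
shift now-axes [-0.036 -0.009  0.01 ] | target-axes [-0.036 -0.009  0.01 ]
```

```bash
python3 -m crank '-0.03 0 0 0 0 0 0;0 -0.05 0 1 0 0 0;0 -0.05 0 1 0 0 0;0 -0.05 0 1 0 0 0;0 -0.05 0 1 0 0 0;0 -0.05 0 1 0 0 0;0 -0.05 0 1 0 0 0;0 -0.05 0 1 0 0 0' >/dev/null
python3 -m crank '0 -0.05 0 1 0 0 0;0 -0.05 0 1 0 0 0;0 -0.05 0 1 0 0 0;0 0 0 0 0 0 0' >/dev/null
python3 go.py .5168 .0654 .19 -105 -30
python3 -m crank '0.0 0.16 0.3 0 0 0 0;0 -0.04 0 0.8 0 0 0;0 -0.04 0 0.8 0 0 0;0 -0.04 0 0.8 0 0 0;0 -0.04 0 0.8 0 0 0;0 -0.04 0 0.8 0 0 0;0 0 0 0 0 0 0;0 0 0 0 0 0 0' >/dev/null
python3 -m crank '0 -0.04 0 0.8 0 0 0;0 0 0 0 0 0 0;0 -0.04 0 0.8 0 0 0;0 0 0 0 0 0 0;0 -0.04 0 0.8 0 0 0;0 0 0 0 0 0 0;0 -0.04 0 0.8 0 0 0;0 0 0 0 0 0 0' |tail -5
python3 go.py .5168 .0654 .19 -105 -80
python3 see.py pics/p3.png
```

```text
t 40.4 pos [0.508 0.066 0.187] q [-0.006  0.543  1.366  0.133  1.749  0.247] F [ 0.326  1.12  -2.245] open 0.014
grasp now [0.517 0.063 0.203]
turn [-0.081 -0.018 -0.008]
shift now-axes [0.048 0.146 0.299] | target-axes [0.048 0.143 0.3  ]
position: [0.4983, 0.0694, 0.1845]
orientation: [0.636, 0.488, -0.363, -0.474]
contact_force: [-0.3, 0.3, -3.1]
opening: 0.0142
gripper_force: 58.8
t 42.0 pos [0.498 0.069 0.185] q [-0.039  0.913  1.094  0.314  2.383  0.296] F [-0.255  0.283 -3.096] open 0.0142
grasp now [0.516 0.065 0.19 ]
turn [ 1.104 -0.005  0.004]
shift now-axes [ 0.023 -0.05  -0.02 ] | target-axes [ 0.023 -0.052 -0.014]
top (0.5677, 0.147) 59 [0.588 0.14  0.073]
top (0.6539, 0.1975) 418 [0.656 0.205 0.059]
top (0.479, 0.197) 590 [0.48  0.199 0.063]
top (0.6527, 0.297) 260 [0.653 0.296 0.057]
top (0.479, 0.297) 260 [0.48  0.296 0.056]
side (0.5677, 0.147) 0 
side (0.6539, 0.1975) 9 [0.66  0.192 0.075]
side (0.479, 0.197) 69 [0.478 0.18  0.082]
side (0.6527, 0.297) 445 [0.651 0.296 0.057]
side (0.479, 0.297) 534 [0.479 0.297 0.056]
```

View pics/p3.png

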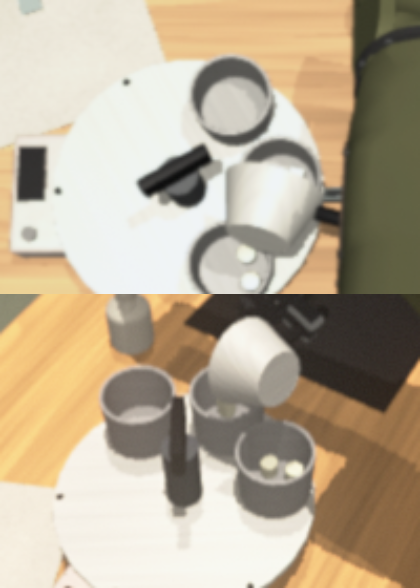

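The bars are coming out: one shows below the lip at (227,408) in the lower part, and the drums have stayed in jar 1. I'll tip further and shake.

```bash
python3 -m crank '0 -0.04 0 0.8 0 0 0;0 0 0 0 0 0 0;0 -0.02 0 0.5 0 0 0;0 0 0 0 0 0 0;0 0 0 -0.6 0 0 0;0 0 0 0.6 0 0 0;0 0 0 -0.6 0 0 0;0 0 0 0.6 0 0 0' >/dev/null
python3 -m crank '0 0 0 0 0 0 0;0 -0.03 0 0.5 0 0 0;0 0 0 -0.6 0 0 0;0 0 0 0.6 0 0 0;0 0 0 0 0 0 0;0 0 0 0 0 0 0;0 0 0 0 0 0 0;0 0.05 0 -1 0 0 0' |tail -5
python3 -m crank '0 0.05 0 -1 0 0 0;0 0.05 0 -1 0 0 0;0 0.05 0 -1 0 0 0;0 0.05 0 -1 0 0 0;0 0.05 0 -1 0 0 0;0 0.05 0 -1 0 0 0;0 0.05 0 -1 0 0 0;0 0.05 0 -1 0 0 0' >/dev/null
python3 -m crank '0 0.05 0 -1 0 0 0;0 0.05 0 -1 0 0 0;0 0.05 0 -1 0 0 0;0 0.05 0 -1 0 0 0;0 0.05 0 -1 0 0 0;0 0.05 0 -1 0 0 0;0 0.05 0 -1 0 0 0;0 0.05 0 -1 0 0 0' >/dev/null
python3 go.py .5168 .0654 .21 -105 30
```

```text
position: [0.4976, 0.0694, 0.1852]
orientation: [0.615, 0.472, -0.384, -0.501]
contact_force: [0.7, -0.5, -1.7]
opening: 0.0138
gripper_force: 58.9
t 45.3 pos [0.521 0.063 0.172] q [ 0.102  0.166  1.862 -0.149  0.821  0.448] F [ 0.384 -0.863 -1.343] open 0.0134
grasp now [0.515 0.065 0.19 ]
turn [-1.982 -0.02   0.004]
shift now-axes [ 0.021  0.278 -0.466] | target-axes [ 0.02   0.368 -0.399]
```

```bash
python3 -m crank '0 0.2 -0.2 -1 0 0 0;0 0.2 -0.2 -0.98 0 0 0;-0.4 0 0 0 0 0 0;-0.7 0 0 0 0 0 0;-0.7 0 0 0 0 0 0;-0.7 0 0 0 0 0 0;-0.7 0 0 0 0 0 0;-0.4 0 0 0 0 0 0' >/dev/null
python3 see.py pics/p4.png
python3 go.py .487 -.218 .2 -94.7 30
```

```text
top (0.5677, 0.147) 369 [0.569 0.151 0.067]
top (0.6539, 0.1975) 13 [0.669 0.2   0.06 ]
top (0.479, 0.197) 531 [0.48  0.2   0.064]
top (0.6527, 0.297) 251 [0.652 0.298 0.056]
top (0.479, 0.297) 278 [0.479 0.297 0.056]
side (0.5677, 0.147) 23 [0.58  0.129 0.092]
side (0.6539, 0.1975) 8 [0.655 0.201 0.086]
side (0.479, 0.197) 95 [0.479 0.183 0.083]
side (0.6527, 0.297) 435 [0.653 0.297 0.057]
side (0.479, 0.297) 541 [0.479 0.297 0.057]
t 46.2 pos [ 0.492 -0.08   0.192] q [-0.225 -0.008  2.052 -0.035  0.58   0.063] F [-0.278 -0.848 -1.597] open 0.0135
grasp now [ 0.483 -0.077  0.209]
turn [-0.047  0.86  -1.505]
shift now-axes [-3.329  0.765  0.692] | target-axes [-3.456  0.226  0.388]
```

View pics/p4.png

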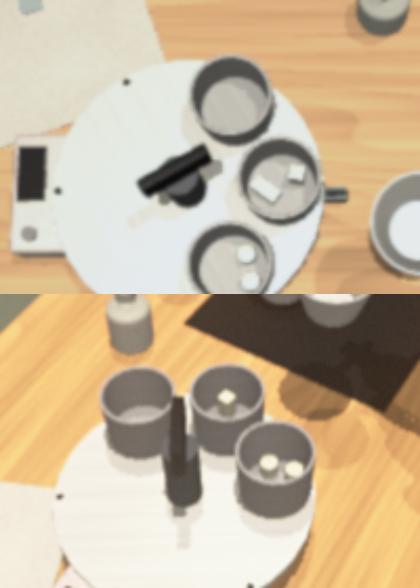

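Jar 2 holds both bars: one standing at (297,172), one lying at (265,188). I'll return the bar cup.

```bash
python3 -m crank '0 0 0 0 0.29 -0.5 0;0 0 0 0 0.29 -0.5 0;0 0 0 0 0.28 -0.5 0;-0.6 0.05 0.06 0 0 0 0;-0.8 0.05 0.1 0 0 0 0;-0.8 0.05 0.1 0 0 0 0;-0.8 0.05 0.1 0 0 0 0;-0.45 0.02 0.04 0 0 0 0' >/dev/null
python3 go.py .487 -.218 .07 -94.7 30
```

```text
t 47.0 pos [ 0.497 -0.218  0.182] q [-0.591  0.127  1.935  0.406  0.659 -0.78 ] F [-0.362  0.893 -1.541] open 0.0138
grasp now [ 0.488 -0.218  0.199]
turn [-0.057 -0.009  0.005]
shift now-axes [-0.012 -1.606  2.785] | target-axes [-0.01  -1.623  2.776]
```

```bash
python3 -m crank '0 -0.3 0.5 -0.05 0 0 0;0 -0.3 0.5 0 0 0 0;0 -0.3 0.5 0 0 0 0;0 -0.3 0.5 0 0 0 0;0 -0.3 0.5 0 0 0 0;0 -0.12 0.28 0 0 0 0;0 -0.1 0.2 0 0 0 0;0 -0.07 0.1 0 0 0 0' >/dev/null
python3 go.py .487 -.218 .0505 -94.7 30
```

```text
t 47.8 pos [ 0.497 -0.216  0.039] q [-0.589  0.389  2.029  0.778  0.356 -1.196] F [-0.094  0.031 -0.933] open 0.014
grasp now [ 0.487 -0.215  0.055]
turn [-0.017 -0.023  0.012]
shift now-axes [-0.07  -0.058  0.108] | target-axes [-0.07  -0.058  0.108]
```

```bash
python3 -m crank '0 -0.05 0.09 0 0 0 0;0 0 0.01 0 0 0 0;0 0 0 0 0 0 0;0 0 0 0 0 0 0.35;0 0 0 0 0 0 0.35;0 0 0 0 0 0 0.35;0 0 0 0 0 0 0.35;0 0 0 0 0 0 0.35' |tail -5
python3 -m crank '0 0 -0.3 0 0 0 0.35;0 0 -0.5 0 0 0 0.35;0 0 -0.7 0 0 0 0.35;0 0.2 -0.7 0 0 0 0.35;0 0.3 -0.7 0 0 0 0.35;0 0.3 -0.7 0 0 0 0.5;0 0.3 -0.5 0 0 0 0.5;0 0 0 0 0 0 0.5' >/dev/null
python3 cups.py; python3 go.py .566 .247 .25 -60 0
python3 - <<'E'
from plant import env
import cv2
c=env.camera("top")["pixels"];cv2.imwrite("pics/c5.png",cv2.resize(c[170:330,340:540,::-1],None,fx=3,fy=3))
E
```

```text
position: [0.4966, -0.2167, 0.0352]
orientation: [0.71, 0.655, 0.176, 0.189]
contact_force: [-0.4, 0.1, 0.7]
opening: 0.0301
gripper_force: 0.0
top [ 0.6506 -0.1457] 0.0466 ang -107.4 grip [ 0.6231 -0.2335] bar top 0.0535
top [ 0.5545 -0.313 ] 0.0464 ang -87.8 grip [ 0.5581 -0.4049] bar top 0.0537
top [ 0.4946 -0.1268] 0.0464 ang -93.8 grip [ 0.4884 -0.2186] bar top 0.0534
side [ 0.5533 -0.3135] 0.0468 ang -88.8 grip [ 0.5552 -0.4055] bar top 0.0547
side [ 0.65   -0.1464] 0.0467 ang -108.5 grip [ 0.6209 -0.2337] bar top 0.0534
side [ 0.494  -0.1272] 0.0468 ang -94.7 grip [ 0.4865 -0.2189] bar top 0.0542
t 49.5 pos [ 0.453 -0.213  0.199] q [-0.646  0.008  2.02   0.426  0.707 -0.834] F [-0.299 -0.508 -0.778] open 0.0425
grasp now [ 0.443 -0.213  0.216]
turn [ 4.843  1.496 -5.641]
shift now-axes [11.701  2.028  0.267] | target-axes [ 8.554  8.203 -0.797]
```

View pics/c5.png

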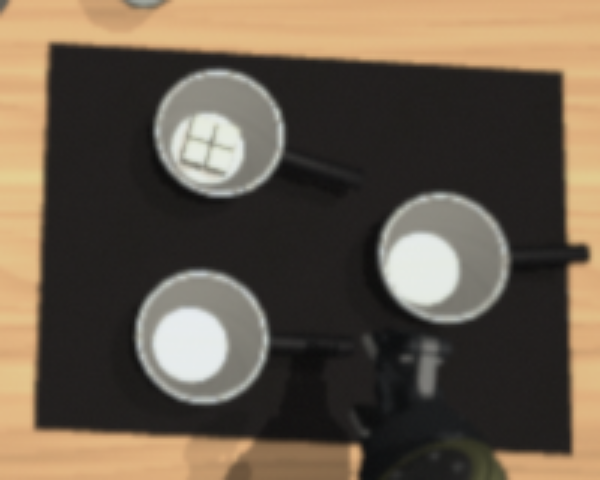

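The drum and bar cups are empty and upright, at (440,260) and (200,340). The cup with four cubes is at (210,145). Now for the second click.

```bash
python3 -m crank '0 0 -0.2 0.605 0.187 -0.705 0.6;0 0 -0.2 0.605 0.187 -0.705 0.6;0 0 -0.2 0.605 0.187 -0.705 0.6;0 0 0 0.605 0.187 -0.705 0.6;0 0 0 0.605 0.187 -0.705 0.6;0 0 0 0.605 0.187 -0.705 0.6;0 0 0 0.605 0.187 -0.705 0.6;0 0 0 0.605 0.187 -0.705 0.6' | tail -5
python3 go.py .566 .247 .27 -60 0
```

```text
position: [0.4422, -0.2129, 0.2193]
orientation: [0.499, 0.867, -0.001, -0.002]
contact_force: [-0.6, 0.9, -0.1]
opening: 0.0512
gripper_force: 0.0
t 50.4 pos [ 0.442 -0.213  0.219] q [-0.523  0.181  1.697 -0.001  1.268 -1.049] F [-0.554  0.896 -0.071] open 0.0512
grasp now [ 0.442 -0.213  0.238]
turn [-0.032 -0.033  0.029]
shift now-axes [ 8.385  8.452 -0.792] | target-axes [ 8.408  8.43  -0.793]
```

```bash
python3 -m crank '0.4 0.4 -0.2 0 0 0 0.6;0.6 0.6 -0.2 0 0 0 0.6;0.7 0.7 -0.2 0 0 0 0.6;0.7 0.7 -0.2 0 0 0 0.6;0.7 0.7 0 0 0 0 0.6;0.7 0.7 0 0 0 0 0.6;0.7 0.7 0 0 0 0 0.6;0.7 0.7 0 0 0 0 0.6' | tail -5
python3 -m crank '0.7 0.7 0 0 0 0 0.6;0.7 0.7 0 0 0 0 0.6;0.7 0.7 0 0 0 0 0.6;0.5 0.5 0 0 0 0 0.6;0.3 0.35 0 0 0 0 0.6;0 0 0 0 0 0 0.6' | tail -5
python3 go.py .567 .247 .163 -60 0
```

```text
position: [0.5185, 0.0729, 0.2512]
orientation: [0.5, 0.866, -0.0, -0.001]
contact_force: [1.4, -1.5, -0.9]
opening: 0.0513
gripper_force: 0.0
position: [0.5626, 0.2325, 0.2505]
orientation: [0.499, 0.867, -0.001, -0.001]
contact_force: [-0.5, -0.8, -0.4]
opening: 0.0511
gripper_force: 0.0
t 51.8 pos [0.563 0.233 0.25 ] q [ 0.331  0.421  1.313  0.001  1.411 -0.195] F [-0.495 -0.765 -0.366] open 0.0511
grasp now [0.563 0.233 0.269]
turn [-0.027 -0.015  0.024]
shift now-axes [0.254 0.285 2.661] | target-axes [0.259 0.277 2.662]
```

```bash
python3 -m crank '0.26 0.28 0 0 0 0 0.6;0 0 0.5 0 0 0 0.6;0 0 0.5 0 0 0 0.6;0 0 0.5 0 0 0 0.6;0 0 0.5 0 0 0 0.6;0 0 0.4 0 0 0 0.6;0 0 0.26 0 0 0 0.6;0 0 0 0 0 0 0.6' |tail -5
python3 go.py .567 .247 .163 -60 0
python3 -m crank '0 0 0 0 0 0 0;0 0 0 0 0 0 0;0 0 0 0 0 0 0;0 0 0 0 0 0 0;0 0 0 0 0 0 0' |tail -5
python3 -m crank '0 0 0 0 0 0.5 0;0 0 0 0 0 0.5 0;0 0 0 0 0 0.5 0;0 0 0 0 0 0.5 0;0 0 0 0 0 0.8 0;0 0 0 0 0 0.8 0;0 0 0 0 0 0.8 0;0 0 0 0 0 0.8 0' |tail -5
python3 -m crank '0 0 0 0 0 0.8 0;0 0 0 0 0 0.8 0;0 0 0 0 0 0.8 0;0 0 0 0 0 0.8 0;0 0 0 0 0 0.6 0;0 0 0 0 0 0.6 0;0 0 0 0 0 0.4 0;0 0 0 0 0 0 0' |tail -5
python3 go.py .567 .247 .163 -120 0;python3 jars.py
```

```text
position: [0.5666, 0.2445, 0.1445]
orientation: [0.5, 0.866, -0.001, -0.001]
contact_force: [0.6, 0.4, 0.4]
opening: 0.0514
gripper_force: 0.0
t 52.5 pos [0.567 0.244 0.144] q [ 0.348  0.528  1.409  0.001  1.208 -0.175] F [0.649 0.382 0.369] open 0.0514
grasp now [0.567 0.244 0.163]
turn [-0.03  -0.01  -0.004]
shift now-axes [0.049 0.041 0.012] | target-axes [0.049 0.041 0.012]
position: [0.5682, 0.2456, 0.1476]
orientation: [0.5, 0.866, 0.002, 0.001]
contact_force: [6.7, 3.3, 0.9]
opening: 0.0129
gripper_force: 62.2
position: [0.5681, 0.2457, 0.1476]
orientation: [0.716, 0.698, 0.002, 0.0]
contact_force: [6.4, 2.9, 0.2]
opening: 0.0131
gripper_force: 62.3
position: [0.5681, 0.2457, 0.1476]
orientation: [0.866, 0.499, 0.002, -0.0]
contact_force: [5.0, 3.5, -0.1]
opening: 0.0131
gripper_force: 62.3
t 54.6 pos [0.568 0.246 0.148] q [0.349 0.525 1.406 0.001 1.208 0.874] F [ 4.95   3.542 -0.141] open 0.0131
grasp now [0.568 0.246 0.167]
turn [ 0.014 -0.028 -0.016]
shift now-axes [ 0.015 -0.04   0.089] | target-axes [ 0.015 -0.04   0.089]
jar [0.567  0.1472] 0.0406 bearing cw from -y -0.6
```

```bash
python3 -m crank '0 0 0 0 0 0 0.5;0 0 0 0 0 0 0.5;0 0 0 0 0 0 0.5;0 0 0 0 0 0 0.5;0 0 -0.5 0 0 0 0.5;0 0 -0.7 0 0 0 0.5;0 0 -0.8 0 0 0 0.4;0 0 -0.8 0 0 0 0.4' |tail -5
python3 jars.py; python3 cups.py; python3 go.py .584 -.221 .116 -108 30
```

```text
position: [0.5671, 0.2451, 0.2597]
orientation: [0.866, 0.5, -0.0, -0.0]
contact_force: [0.7, 0.0, -0.6]
opening: 0.034
gripper_force: 0.0
jar [0.5672 0.1473] 0.0407 bearing cw from -y -0.7
top [ 0.6489 -0.1329] 0.0465 ang -112.1 grip [ 0.6143 -0.2182] bar top 0.0537
top [ 0.5544 -0.3128] 0.0464 ang -88.0 grip [ 0.5577 -0.4048] bar top 0.0535
top [ 0.4945 -0.127 ] 0.0467 ang -93.6 grip [ 0.4886 -0.2188] bar top 0.0535
side [ 0.5532 -0.3132] 0.0462 no bar
side [ 0.6482 -0.1337] 0.0465 ang -112.6 grip [ 0.6129 -0.2187] bar top 0.0533
side [ 0.4942 -0.1273] 0.0463 ang -94.6 grip [ 0.4868 -0.219 ] bar top 0.0537
t 55.6 pos [0.568 0.245 0.261] q [0.349 0.434 1.271 0.    1.432 0.872] F [-0.329 -0.031 -0.514] open 0.034
grasp now [0.568 0.245 0.28 ]
turn [-4.957  0.495 -1.963]
shift now-axes [-9.858  6.406  4.007] | target-axes [-10.964   1.647   5.599]
```

The cube cup has been knocked about 13 mm and turned 4°. I'll use its new pose.

```bash
python3 -m crank '0 0 0 -0.82 0.07 -0.2 0.4;0 0 0 -0.82 0.07 -0.2 0.4;0 0 0 -0.82 0.07 -0.2 0.4;0 0 0 -0.82 0.07 -0.2 0.4;0 0 0 -0.82 0.07 -0.2 0.4;0 0 0 -0.82 0.07 -0.2 0.4;0 0 0 0 0 0 0.4' >/dev/null
python3 go.py .5766 -.2033 .15 -112.4 30
```

```text
t 56.4 pos [0.566 0.246 0.257] q [ 0.501  0.279  1.563 -0.466  1.004  1.088] F [-0.007 -0.408  0.32 ] open 0.0342
grasp now [0.557 0.249 0.273]
turn [-0.077 -0.07  -0.034]
shift now-axes [-10.299   2.663   4.947] | target-axes [-10.271   2.586   5.043]
```

```bash
python3 -m crank '-0.6 0.19 0.2 -0.08 -0.07 -0.03 0.4;-0.75 0.19 0.35 0 0 0 0.4;-0.75 0.19 0.35 0 0 0 0.4;-0.75 0.19 0.35 0 0 0 0.4;-0.75 0.19 0.35 0 0 0 0.4;-0.75 0.19 0.35 0 0 0 0.4;-0.75 0.19 0.35 0 0 0 0.4;-0.75 0.19 0.35 0 0 0 0.4' >/dev/null
python3 -m crank '-0.75 0.19 0.35 0 0 0 0.4;-0.75 0.19 0.35 0 0 0 0.4;-0.75 0.19 0.4 0 0 0 0.4;-0.75 0.19 0.4 0 0 0 0.4;-0.75 0.19 0.4 0 0 0 0.4;-0.6 0.15 0.3 0 0 0 0.4;0 0 0 0 0 0 0.4' |tail -5
python3 go.py .5766 -.2033 .116 -112.4 30; python3 cups.py|grep '0\.6'
```

```text
position: [0.5839, -0.2064, 0.1399]
orientation: [0.805, 0.534, 0.144, 0.214]
contact_force: [-0.9, -0.0, -0.3]
opening: 0.0336
gripper_force: 0.0
t 57.9 pos [ 0.584 -0.206  0.14 ] q [-0.401  0.33   1.796  0.011  0.495 -0.011] F [-0.879 -0.025 -0.32 ] open 0.0336
grasp now [ 0.575 -0.203  0.156]
turn [-0.019 -0.003 -0.074]
shift now-axes [-0.001 -0.47   0.895] | target-axes [ 0.003 -0.472  0.894]
top [ 0.6488 -0.1328] 0.0464 ang -112.5 grip [ 0.6136 -0.2178] bar top 0.0535
side [ 0.6483 -0.1332] 0.0465 ang -113.8 grip [ 0.6112 -0.2174] bar top 0.0535
```

```bash
python3 -m crank '0 -0.24 0.45 0 0 -0.08 0.4;0 -0.23 0.45 0 0 0 0.4;0 0 0 0 0 0 0.4' >/dev/null
python3 go.py .613 -.2183 .0475 -112.6 30
```

```text
t 58.2 pos [ 0.585 -0.203  0.099] q [-0.394  0.395  1.82   0.009  0.406 -0.016] F [-0.066 -0.444 -0.478] open 0.0345
grasp now [ 0.577 -0.199  0.115]
turn [-0.031 -0.036  0.078]
shift now-axes [-0.101  0.046  1.978] | target-axes [-0.093  0.041  1.979]
```

```bash
python3 -m crank '-0.05 0.02 0.5 0 0 0.08 0.4;-0.05 0.02 0.5 0 0 0 0.4;0 0 0.5 0 0 0 0.4;0 0 0.37 0 0 0 0.4;0 0 0.1 0 0 0 0.4;0 0 0 0 0 0 0.4' |tail -5
python3 go.py .613 -.2183 .0475 -112.6 30
python3 -m crank '0 0 0 0 0 0 0;0 0 0 0 0 0 0;0 0 0 0 0 0 0;0 0 0 0 0 0 0;0 0 0 0 0 0 0' | tail -5
python3 go.py .613 -.2183 .2 -112.6 30
python3 -m crank '0 0.1 -0.2 0 0 0 0;0 0.22 -0.4 0 0 0 0;0 0.22 -0.4 0 0 0 0;0 0.25 -0.45 0 0 0 0;0 0.25 -0.45 0 0 0 0;0 0.25 -0.45 0 0 0 0;0 0.25 -0.45 0 0 0 0;0 0.25 -0.45 0 0 0 0'|tail -5
python3 go.py .5168 .0654 .205 -105 30
```

```text
position: [0.6228, -0.2228, 0.0342]
orientation: [0.803, 0.536, 0.145, 0.215]
contact_force: [-1.0, 0.1, -0.2]
opening: 0.0345
gripper_force: 0.0
t 58.9 pos [ 0.623 -0.223  0.034] q [-0.401  0.58   1.724  0.022  0.313 -0.027] F [-0.972  0.066 -0.172] open 0.0345
grasp now [ 0.614 -0.219  0.051]
turn [ 0.011 -0.031 -0.002]
shift now-axes [ 0.01  -0.067  0.053] | target-axes [ 0.01  -0.067  0.053]
position: [0.6227, -0.2234, 0.0343]
orientation: [0.803, 0.536, 0.145, 0.215]
contact_force: [-0.2, -1.1, 2.7]
opening: 0.0139
gripper_force: 58.6
t 59.4 pos [ 0.623 -0.223  0.034] q [-0.402  0.58   1.724  0.022  0.312 -0.027] F [-0.181 -1.104  2.693] open 0.0139
grasp now [ 0.614 -0.22   0.051]
turn [ 0.022 -0.026 -0.006]
shift now-axes [ 0.035  1.842 -3.246] | target-axes [ 0.025  1.835 -3.25 ]
position: [0.6188, -0.2221, 0.1828]
orientation: [0.803, 0.536, 0.145, 0.214]
contact_force: [-0.7, 0.5, -2.9]
opening: 0.0136
gripper_force: 58.5
t 60.1 pos [ 0.619 -0.222  0.183] q [-0.403  0.349  1.655  0.012  0.614 -0.017] F [-0.72   0.482 -2.927] open 0.0136
grasp now [ 0.61  -0.218  0.199]
turn [-0.001  0.607 -1.098]
shift now-axes [ 5.693 -4.157 -2.548] | target-axes [ 6.282 -3.467 -2.168]
```

```bash
python3 -m crank '0 0 0 0 0.2 -0.37 0;0 0 0 0 0.2 -0.37 0;0 0 0 0 0.2 -0.36 0;0.3 -0.17 -0.1 0 0 0 0;0.5 -0.28 -0.17 0 0 0 0;0.55 -0.3 -0.19 0 0 0 0;0.55 -0.3 -0.19 0 0 0 0;0.55 -0.3 -0.19 0 0 0 0' | tail -5
python3 -m crank '0.55 -0.3 -0.19 0 0 0 0;0.55 -0.3 -0.19 0 0 0 0;0.55 -0.3 -0.19 0 0 0 0;0.55 -0.3 -0.19 0 0 0 0;0.55 -0.3 -0.19 0 0 0 0;0.55 -0.3 -0.19 0 0 0 0;0.5 -0.28 -0.17 0 0 0 0;0.05 -0.03 0 0 0 0 0' | tail -5
python3 go.py .5168 .0654 .205 -105 30
```

```text
position: [0.5823, -0.1096, 0.1839]
orientation: [0.767, 0.588, 0.157, 0.206]
contact_force: [0.6, 0.8, -2.4]
opening: 0.014
gripper_force: 58.6
position: [0.5262, 0.0655, 0.1871]
orientation: [0.766, 0.588, 0.158, 0.206]
contact_force: [-0.8, -0.0, -3.1]
opening: 0.0134
gripper_force: 58.7
t 61.8 pos [0.526 0.066 0.187] q [ 0.147  0.096  1.96  -0.346  0.627  0.641] F [-0.774 -0.044 -3.133] open 0.0134
grasp now [0.517 0.068 0.204]
turn [ 0.013 -0.002  0.013]
shift now-axes [-0.064  0.029 -0.025] | target-axes [-0.064  0.029 -0.025]
```

```bash
python3 -m crank '-0.06 0 0 0 0 0 0;0 -0.05 0 1 0 0 0;0 -0.05 0 1 0 0 0;0 -0.05 0 1 0 0 0;0 -0.05 0 1 0 0 0;0 -0.05 0 1 0 0 0;0 -0.05 0 1 0 0 0;0 -0.05 0 1 0 0 0' >/dev/null
python3 -m crank '0 -0.05 0 1 0 0 0;0 -0.05 0 1 0 0 0;0 -0.05 0 1 0 0 0;0 0 0 0 0 0 0' >/dev/null
python3 go.py .5168 .0654 .19 -105 -30
python3 -m crank '0.0 0.16 0.3 0 0 0 0;0 -0.04 0 0.7 0 0 0;0 -0.04 0 0.7 0 0 0;0 -0.04 0 0.7 0 0 0;0 -0.04 0 0.7 0 0 0;0 -0.04 0 0.7 0 0 0;0 0 0 0.3 0 0 0;0 0 0 0 0 0 0' >/dev/null
python3 -m crank '0 -0.02 0 0.4 0 0 0;0 -0.02 0 0.4 0 0 0;0 0 0 0 0 0 0;0 -0.02 0 0.4 0 0 0;0 -0.02 0 0.4 0 0 0;0 0 0 0 0 0 0;0 -0.02 0 0.4 0 0 0;0 -0.02 0 0.4 0 0 0' >/dev/null
python3 -m crank '0 0 0 0 0 0 0;0 -0.02 0 0.4 0 0 0;0 -0.02 0 0.4 0 0 0;0 0 0 0 0 0 0;0 0 0 0 0 0 0' | tail -5
python3 go.py .5168 .0654 .19 -105 -80
```

```text
t 63.0 pos [0.509 0.065 0.184] q [-0.006  0.543  1.369  0.129  1.74   0.247] F [-0.721 -0.466 -2.535] open 0.014
grasp now [0.518 0.062 0.201]
turn [-0.02  -0.003 -0.028]
shift now-axes [0.071 0.094 0.261] | target-axes [0.071 0.094 0.261]
position: [0.499, 0.0685, 0.183]
orientation: [0.643, 0.493, -0.357, -0.465]
contact_force: [-0.4, 0.2, -2.2]
opening: 0.0133
gripper_force: 58.9
t 65.0 pos [0.499 0.068 0.183] q [-0.039  0.903  1.098  0.303  2.361  0.29 ] F [-0.359  0.212 -2.247] open 0.0133
grasp now [0.516 0.064 0.189]
turn [ 1.379 -0.003 -0.006]
shift now-axes [ 0.04  -0.094 -0.011] | target-axes [ 0.041 -0.095  0.002]
```

```bash
python3 -m crank '0 -0.04 0 0.8 0 0 0;0 0 0 0 0 0 0;0 -0.04 0 0.6 0 0 0;0 0 0 0 0 0 0;0 0 0 -0.6 0 0 0;0 0 0 0.6 0 0 0;0 0 0 -0.6 0 0 0;0 0 0 0.6 0 0 0' >/dev/null
python3 -m crank '0 0 0 0 0 0 0;0 -0.03 0 0.7 0 0 0;0 0 0 -0.6 0 0 0;0 0 0 0.6 0 0 0;0 0 0 0 0 0 0;0 0 0 0 0 0 0;0 0 0 0 0 0 0;0 0.05 0 -1 0 0 0' |tail -5
python3 -m crank '0 0.05 0 -1 0 0 0;0 0.05 0 -1 0 0 0;0 0.05 0 -1 0 0 0;0 0.05 0 -1 0 0 0;0 0.05 0 -1 0 0 0;0 0.05 0 -1 0 0 0;0 0.05 0 -1 0 0 0;0 0.05 0 -1 0 0 0' >/dev/null
python3 -m crank '0 0.05 0 -1 0 0 0;0 0.05 0 -1 0 0 0;0 0.05 0 -1 0 0 0;0 0.05 0 -1 0 0 0;0 0.05 0 -1 0 0 0;0 0.05 0 -1 0 0 0;0 0.05 0 -1 0 0 0;0 0.05 0 -1 0 0 0' >/dev/null
python3 go.py .5168 .0654 .21 -105 30
```

```text
position: [0.4977, 0.0686, 0.1834]
orientation: [0.614, 0.47, -0.386, -0.502]
contact_force: [0.2, -1.5, -2.5]
opening: 0.0138
gripper_force: 59.0
t 68.2 pos [0.521 0.063 0.17 ] q [ 0.1    0.171  1.861 -0.148  0.823  0.446] F [ 0.909 -0.078 -1.237] open 0.0136
grasp now [0.516 0.064 0.189]
turn [-2.028 -0.004  0.007]
shift now-axes [ 0.04   0.285 -0.515] | target-axes [ 0.04   0.388 -0.444]
```

```bash
python3 -m crank '0 0.2 -0.22 -1 0 0 0;0 0.2 -0.22 -1 0 0 0;-0.4 0 0 0 0 0 0;-0.7 0 0 0 0 0 0;-0.7 0 0 0 0 0 0;-0.7 0 0 0 0 0 0;-0.7 0 0 0 0 0 0;-0.4 0 0 0 0 0 0' >/dev/null
python3 see.py pics/p6.png
python3 go.py .614 -.22 .2 -112.6 30
```

```text
top (0.5677, 0.147) 383 [0.57  0.151 0.069]
top (0.6539, 0.1975) 278 [0.654 0.198 0.056]
top (0.479, 0.197) 447 [0.48  0.201 0.066]
top (0.6527, 0.297) 284 [0.652 0.297 0.057]
top (0.479, 0.297) 457 [0.479 0.301 0.064]
side (0.5677, 0.147) 41 [0.588 0.133 0.088]
side (0.6539, 0.1975) 284 [0.664 0.198 0.057]
side (0.479, 0.197) 88 [0.483 0.19  0.084]
side (0.6527, 0.297) 437 [0.652 0.297 0.056]
side (0.479, 0.297) 145 [0.484 0.287 0.072]
t 69.2 pos [ 0.492 -0.08   0.192] q [-0.226 -0.007  2.051 -0.036  0.583  0.063] F [-0.128  1.194 -1.55 ] open 0.0136
grasp now [ 0.483 -0.078  0.209]
turn [-0.073 -0.609  1.088]
shift now-axes [-2.603  3.455  2.211] | target-axes [-2.048  3.703  2.387]
```

View pics/p6.png

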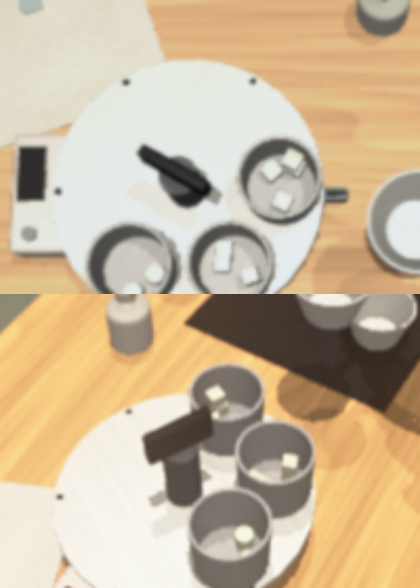

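Jar 3 shows cubes at (270,170), (292,162) and (283,202), and the fourth may be hidden under the tilted one. I'll zoom in on the jar and the cup.

```bash
python3 - <<'E'
from plant import env
import cv2,numpy as np
t=env.camera("top")["pixels"][...,::-1];s=env.camera("side")["pixels"][...,::-1]
a=cv2.resize(t[215:285,255:375],(780,455),interpolation=cv2.INTER_CUBIC);b=cv2.resize(s[250:300,270:330],(174,145),interpolation=cv2.INTER_CUBIC)
o=np.zeros((600,780,3),np.uint8);o[:455]=a;o[455:,:174]=b
c=cv2.resize(s[215:265,270:390],(348,145),interpolation=cv2.INTER_CUBIC);o[455:,180:528]=c
cv2.imwrite("pics/z7.png",o)
E
```

```text
(no output)
```

View pics/z7.png

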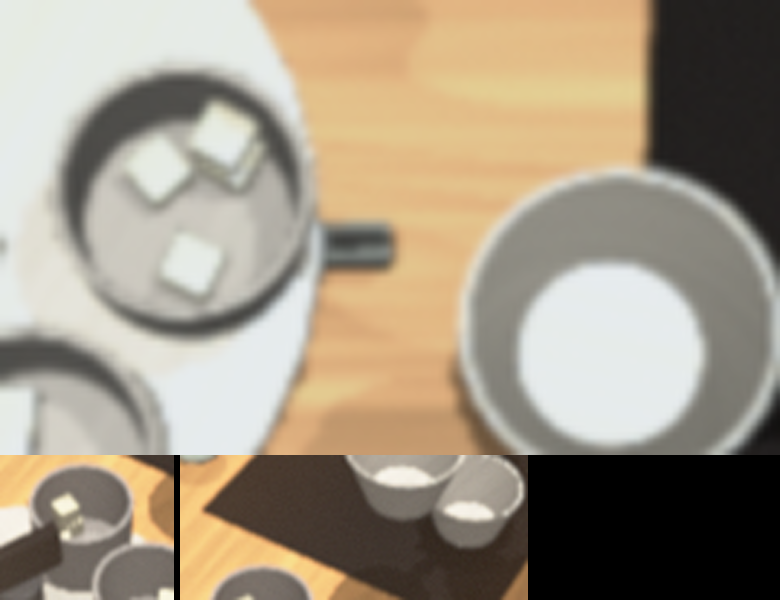

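All four cubes are in jar 3, with two stacked at (225,140), and the cup is empty. I'll return it.

```bash
python3 -m crank '0 0 0 -0.03 -0.2 0.36 0;0 0 0 -0.02 -0.2 0.36 0;0 0 0 -0.02 -0.2 0.36 0;-0.3 0.55 0.33 0 0 0 0;-0.35 0.63 0.4 0 0 0 0;-0.35 0.63 0.4 0 0 0 0;-0.35 0.63 0.4 0 0 0 0;-0.35 0.63 0.4 0 0 0 0' >/dev/null
python3 -m crank '-0.35 0.63 0.4 0 0 0 0;0 0 0 0 0 0 0' >/dev/null
python3 go.py .614 -.22 .07 -112.6 30
```

```text
t 70.2 pos [ 0.624 -0.223  0.184] q [-0.399  0.359  1.638  0.007  0.623 -0.012] F [ 0.347 -0.105 -1.385] open 0.0135
grasp now [ 0.615 -0.219  0.2  ]
turn [-0.015 -0.016  0.019]
shift now-axes [-0.042 -1.645  2.813] | target-axes [-0.041 -1.649  2.811]
```

```bash
python3 -m crank '0 -0.3 0.5 0 0 0 0;0 -0.3 0.5 0 0 0 0;0 -0.3 0.5 0 0 0 0;0 -0.3 0.5 0 0 0 0;0 -0.3 0.5 0 0 0 0;0 -0.14 0.31 0 0 0 0;0 -0.1 0.2 0 0 0 0;0 -0.07 0.1 0 0 0 0' >/dev/null
python3 go.py .614 -.22 .0515 -112.6 30
```

```text
t 71.0 pos [ 0.622 -0.22   0.04 ] q [-0.398  0.567  1.725  0.013  0.327 -0.017] F [ 1.041 -0.233 -2.543] open 0.0141
grasp now [ 0.613 -0.217  0.057]
turn [-0.017 -0.024  0.025]
shift now-axes [-0.067 -0.026  0.138] | target-axes [-0.067 -0.026  0.138]
```

```bash
python3 -m crank '0 -0.05 0.1 0 0 0 0;0 -0.01 0.03 0 0 0 0;0 0 0 0 0 0 0;0 0 0 0 0 0 0.35;0 0 0 0 0 0 0.35;0 0 0 0 0 0 0.35;0 0 0 0 0 0 0.35;0 0 0 0 0 0 0.35' |tail -5
python3 -m crank '0 0 -0.3 0 0 0 0.35;0 0 -0.5 0 0 0 0.35;0 0 -0.7 0 0 0 0.35;0 0.2 -0.7 0 0 0 0.35;0 0.3 -0.7 0 0 0 0.35;0 0.3 -0.7 0 0 0 0.5;0 0.3 -0.5 0 0 0 0.5;0 0 0 0 0 0 0.5' | tail -5
python3 -m crank '0 0 0 0 0 0 0.5;0 0 0 0 0 0 0.5;0 0 0 0 0 0 0.5' >/dev/null
python3 cups.py; python3 jars.py; python3 see.py pics/p8.png
python3 - <<'E'
from plant import env
import cv2
cv2.imwrite("pics/f.png",env.camera("top")["pixels"][...,::-1])
E
```

```text
position: [0.6223, -0.2211, 0.035]
orientation: [0.803, 0.537, 0.144, 0.214]
contact_force: [0.2, -0.3, -0.0]
opening: 0.0298
gripper_force: 0.0
position: [0.5826, -0.2049, 0.2036]
orientation: [0.802, 0.537, 0.145, 0.217]
contact_force: [0.5, -0.8, -1.1]
opening: 0.0428
gripper_force: 0.0
top [ 0.6498 -0.1316] 0.0465 ang -112.1 grip [ 0.6152 -0.2168] bar top 0.0536
top [ 0.5828 -0.3522] 0.0347 ang -110.3 grip [ 0.5509 -0.4385] bar top 0.0529
top [ 0.4947 -0.1265] 0.0463 no bar
side [ 0.5532 -0.3135] 0.0466 ang -88.6 grip [ 0.5554 -0.4055] bar top 0.0547
side [ 0.6492 -0.1319] 0.0466 ang -112.4 grip [ 0.6142 -0.217 ] bar top 0.0536
side [ 0.4941 -0.1271] 0.0467 ang -94.4 grip [ 0.487  -0.2188] bar top 0.0535
jar [0.568  0.1473] 0.0406 bearing cw from -y -1.2
jar [0.4808 0.1963] 0.0407 bearing cw from -y 59.2
jar [0.4795 0.2956] 0.0404 bearing cw from -y 119.3
top (0.5677, 0.147) 377 [0.569 0.151 0.07 ]
top (0.6539, 0.1975) 254 [0.654 0.198 0.057]
top (0.479, 0.197) 466 [0.479 0.202 0.066]
top (0.6527, 0.297) 280 [0.652 0.297 0.057]
top (0.479, 0.297) 451 [0.479 0.301 0.064]
side (0.5677, 0.147) 43 [0.588 0.134 0.087]
side (0.6539, 0.1975) 281 [0.664 0.198 0.057]
side (0.479, 0.197) 93 [0.484 0.19  0.083]
side (0.6527, 0.297) 473 [0.652 0.297 0.056]
side (0.479, 0.297) 153 [0.484 0.289 0.074]
```

View pics/f.png

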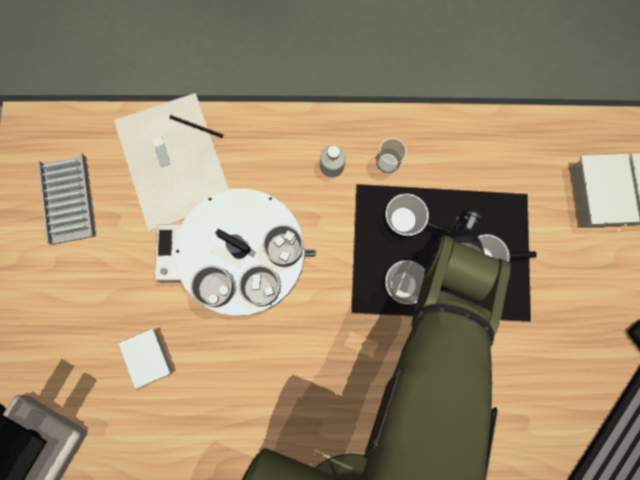

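All pieces are in their jars: jar 3 at (283,246), jar 2 at (261,287), jar 1 at (213,287). The three cups stand on the mat, the bottle, box and beaker have not moved, and the hand is clear. I'll hand the job in.

```bash
python3 -c "
from plant import env
print(env.job_done())"
```

```text
the job is handed in; nothing more can be done
None
```

The job is handed in, with no verdict returned: in the last pictures the two drums, two bars and four cubes are in jars 1, 2 and 3, the turntable is at its third click, the three empty cups stand upright on the mat, and the bottle, box and beaker are unmoved.

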